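Set the tote divider and stow long and short tools

TASK

First, while the grey tote is still empty, slide its black divider as far as it goes toward the yellow-marked end. Then lay the two long tools (insert tool and brush) in the blue end and the two short plug gauges in the yellow end, one tool to a pocket, each flat along its lane and about midway between end wall and divider. Leave the marker pen and the nut jar where they are.

Things in the scene. Friction and masses are not known exactly. Their poses are not given: they have to be found in the camera images.
- tote: Open grey tote, fixed; inside 166 x 310 mm (its x by y), walls 4 mm thick, side walls 23 and end walls 26 mm high. Origin: centre of underside, on the bench; y along its length, z up. Floor 4 mm thick. A rib 6 mm wide, 8 mm high runs along the middle (x = 0): two lanes 80 mm wide, centred on x = +43 and -43 mm, crossed by the divider, so four pockets.
- divider (a joint): Position (m) of the black divider along tote y; 0 = middle of the tote, hard stops at -0.042 and +0.042; friction 1.5 N, stays where left. Panel 5 mm thick, 35 mm high. Grip tab at tote x = 0: 32 mm along x, 12 mm thick along y, 35 to 58 mm above the bench; pinch it across y from above. At a stop the pockets are 194 mm long on one side, 110 on the other.
- tag_blue: Blue marker bar with a white strip, 110 x 16 x 7 mm, fixed on top of one of the two end walls of the tote (157 mm from the tote's middle along its y axis, at +y or at -y). Origin at the centre of its underside. It marks the end for the long tools.
- tag_yellow: Yellow marker bar with a white strip, 110 x 16 x 7 mm, fixed on top of the other end wall of the tote. Origin at the centre of its underside. It marks the end for the short gauges.
- insert_tool_mid (a point): Insert tool: long loose silvery hand tool with a dark knurled grip, 165 mm long, 20 mm thick, lying on the bench. A long tool. This point is its middle, half-way up as it lies; its y axis runs along its length, z up.
- esd_brush_mid (a point): ESD brush: long loose black stick brush with pale bristles at one end, 166 mm long, 21 mm wide, 14 mm high, lying on the bench. A long tool. This point is its middle, half-way up as it lies; its y axis runs along its length, z up.
- plug_gauge_0_mid (a point): Thread plug gauge: short loose silvery pin with threaded ends and small green and red marks, 89 mm long, 12 mm thick, lying on the bench; alike to the other gauge. This point is its middle, half-way up as it lies; its y axis runs along its length, z up.
- plug_gauge_1_mid (a point): Second thread plug gauge, alike to the first, 89 mm long, 12 mm thick, lying on the bench. This point is its middle, half-way up as it lies; its y axis runs along its length, z up.
- marker_mid (a point): White felt marker pen with a red cap, 135 mm long, 14 mm thick, lying on the bench behind the tools; a bystander. This point is its middle.
- nut_jar_mid (a point): White round jar of nuts with a screw lid, 44 mm across, 61 mm high, standing on the bench behind the tools; a bystander. This point is its middle.

How it is judged:
On the way:
1. with no tool in the tote, the divider stands within 8 mm of its stop toward the yellow end (((y of tag_blue in the frame of tote above 0 m and value of joint divider below -0.034 m) or (y of tag_blue in the frame of tote below 0 m and value of joint divider above 0.034 m)) and (x of insert_tool_mid in the frame of tote above 0.1 m or x of insert_tool_mid in the frame of tote below -0.1 m or y of insert_tool_mid in the frame of tote above 0.17 m or y of insert_tool_mid in the frame of tote below -0.17 m) and (x of esd_brush_mid in the frame of tote above 0.1 m or x of esd_brush_mid in the frame of tote below -0.1 m or y of esd_brush_mid in the frame of tote above 0.17 m or y of esd_brush_mid in the frame of tote below -0.17 m) and (x of plug_gauge_0_mid in the frame of tote above 0.1 m or x of plug_gauge_0_mid in the frame of tote below -0.1 m or y of plug_gauge_0_mid in the frame of tote above 0.17 m or y of plug_gauge_0_mid in the frame of tote below -0.17 m) and (x of plug_gauge_1_mid in the frame of tote above 0.1 m or x of plug_gauge_1_mid in the frame of tote below -0.1 m or y of plug_gauge_1_mid in the frame of tote above 0.17 m or y of plug_gauge_1_mid in the frame of tote below -0.17 m)), for 0.2 s.
At the end, for the whole second after the job is handed in: Divider within 8 mm of its yellow-end stop; insert tool and brush in the two blue-end pockets, plug gauges in the two yellow-end ones, one each, middles within 20 mm (long) or 14.5 mm (gauges) of mid-pocket along the lane, within 0.4 rad of it, on the floor (6 mm), at rest (((y of tag_blue in the frame of tote above 0 m and value of joint divider below -0.034 m and y of insert_tool_mid in the frame of tote between 0.0377 and 0.0777 m and y of esd_brush_mid in the frame of tote between 0.0377 and 0.0777 m and y of plug_gauge_0_mid in the frame of tote between -0.1142 and -0.0852 m and y of plug_gauge_1_mid in the frame of tote between -0.1142 and -0.0852 m) or (y of tag_blue in the frame of tote below 0 m and value of joint divider above 0.034 m and y of insert_tool_mid in the frame of tote between -0.0777 and -0.0377 m and y of esd_brush_mid in the frame of tote between -0.0777 and -0.0377 m and y of plug_gauge_0_mid in the frame of tote between 0.0852 and 0.1142 m and y of plug_gauge_1_mid in the frame of tote between 0.0852 and 0.1142 m)) and ((x of insert_tool_mid in the frame of tote below -0.01 m and x of esd_brush_mid in the frame of tote above 0.01 m) or (x of esd_brush_mid in the frame of tote below -0.01 m and x of insert_tool_mid in the frame of tote above 0.01 m)) and ((x of plug_gauge_0_mid in the frame of tote below -0.01 m and x of plug_gauge_1_mid in the frame of tote above 0.01 m) or (x of plug_gauge_1_mid in the frame of tote below -0.01 m and x of plug_gauge_0_mid in the frame of tote above 0.01 m)) and z of insert_tool_mid in the frame of tote below 0.02 m and x of insert_tool_mid in the frame of tote between -0.075 and 0.075 m and angle between the y axis of each of insert_tool_mid, esd_brush_mid, plug_gauge_0_mid, plug_gauge_1_mid and the y axis of tote, either way round below 0.4 rad and linear speed of each of insert_tool, esd_brush, plug_gauge_0, plug_gauge_1 below 0.02 m/s and z of esd_brush_mid in the frame of tote below 0.017 m and x of esd_brush_mid in the frame of tote between -0.075 and 0.075 m and z of each of plug_gauge_0_mid, plug_gauge_1_mid in the frame of tote below 0.016 m and x of plug_gauge_0_mid in the frame of tote between -0.075 and 0.075 m and x of plug_gauge_1_mid in the frame of tote between -0.075 and 0.075 m); the robot touches nothing.
It fails at once if the marker pen is moved more than 25 mm (distance of marker_mid from where it was at the start of the episode above 0.025 m).
It fails at once if the nut jar is moved more than 25 mm (distance of nut_jar_mid from where it was at the start of the episode above 0.025 m).
It also fails if it takes over 120 s, if anything falls off the work surface, if the arm or the gripper's body presses on something with over 40 N, if the wrist force passes 120 N, or if a joint passes its speed limit or range.

ROBOT

A 6-joint arm with a two-finger parallel gripper is mounted at the origin on a cart in front of the work surface, level with it; the furniture and walls round the work are solid. World frame = base frame: x ahead of the robot, y to its left, z up, the work surface at z = 0. Lengths are in m, angles in rad, forces in N, time in s.
With the tool pointing down it reaches from about 0.35 to 0.975 m from the base axis. Payload 4.9 kg.
Tool frame: the origin (TCP) lies between the finger pads; the fingertips stand ctrl.tip_reach ahead of it and the grasp point (between the pads) lies 11 mm behind it (ctrl.tip_reach is the distance from the TCP to the fingertips, in m); z points along the fingers, y is the direction in which the jaws open and shut (so a half turn about z gives the same grasp; the last joint's range is limited). The gripper opens to 85 mm and grips with 20 to 120 N. Pads are 22 mm wide; open, the fingers measure 114 mm over their backs; the gripper's body (76 mm by 85 mm) begins 54 mm behind the grasp point. The pads swing forward as they close: fully open they stand 13 mm farther back than shut.
Start: joints at [1.217, 0.053, 1.613, -0, 1.476, -0.119], TCP at [0.145, 0.608, 0.239] pointing down, gripper open.
Joint ranges: [-3.01, 3.01], [-1.01, 2.22], [0.06, 2.58], [-1.02, 4.17], [0.09, 2.62], [-3.14, 3.14]. Speed limits (rad/s): [2.57, 2.57, 3.14, 3.14, 3.14, 3.14].

INTERFACE

Orientations are given as a unit quaternion [x, y, z, w].
In Python, from rig import telemetry, optics, ctrl, spot_in, pinpoint gives the robot as it stands. The module is installed in compiled form; this text tells all that it offers.
- The arm moves only by the tool step_arm, never from a script. Its argument "motion" is a list of rows, each an object of numbers: "rx", "ry", "rz": the turn, a rotation vector about the tool's x, y, z in degrees; "tx", "ty", "tz": the shift along the tool's x, y, z in m; "grip": the closure, from -1 (fully open) to 1 (shut). In form: [{"rx": .., "ry": .., "rz": .., "tx": .., "ty": .., "tz": .., "grip": ..}, ...]. A call has 1 to 8 rows; each row shifts and turns the commanded pose from where the row before left it, along the tool's axes as they then stand; what a row does not reach is not made up. A row lasts 1/12 s, in which the tool goes at most 41.7 mm and 7.16 degrees, less where a joint would pass 70% of its speed; a pose out of reach is approached as far as the arm can. A call is refused whole if a number of a shift passes 0.0417 or a number of a turn 7.16, either way. A call with a gripper value outside its range is refused whole. The fingers move at their own pace and stop on an object; "newtons" is the grip in N (left out, the last holds). Time passes only in rows, so rows that do not move let the fingers close. It gives the time, the measured TCP pose, the force and the opening at its end, in the units of the state.
- telemetry.state(): the state, without advancing time (a new reading comes with each control period).
- optics.capture(name): name is "scene" or "top"; returns the picture (420x560x3 uint8, blue, green, red); there is no depth.
- optics.get_calibration(name): a dict with "mtx" (3x3 intrinsics, pixels), "eye" and "rotation" of the camera in the world. Camera axes: x right, y down, z forward; pixel columns grow to the right and rows downward; lengths in m; the calibration is good to about 2 mm. A picture is of the moment at which its call begins. get_calibration takes no time and is no camera call.
- ctrl.job_done(): hands the job in, once; it reports no verdict.
Trained networks look in the newest picture that a camera, given by its name, has taken for a name from the list of things; names that differ only in an ending like _2 or _b are one class to them, and where a whole thing is asked for, a point or a joint stands for the part that bears it (a point fixed in the world has none). Each returns a list of dicts, best first, with "confidence" (0 to 1); they miss things now and then, are a little off and sometimes report something else, mostly with a low value. They report only what shows in the picture. A call takes as long as a camera call.
- spot_in(camera, thing): "pixel" ([column, row] in pixels, amid what is visible of it).
- pinpoint(camera, thing): "pixel" ([column, row] in pixels: a listed point, or the origin of a listed thing).
The state is a dict: "t": time; "q": joint angles; "joint_velocities": joint speeds; "joint_efforts": joint torques, N m; "tcp_pos": TCP position; "tool_rot": TCP orientation; "ft_force": force on the tool from outside, world axes, zero at the start; "torque": the same for the moment, N m; "finger_gap": opening from 0.0 (shut) to 1.0 (fully open).
Only numpy, scipy, OpenCV 4.12 (cv2) and the standard library are available. Lean on these libraries where they do the work, as an engineer would, in place of code of your own. Each camera call takes 0.05 s, during which the arm holds its last target.

## Working session

There is one attempt and no reset: what is moved stays moved. The work goes in short steps, Python scripts to look and compute and a tool call to move; the robot and the scene stay as the last step left them, time stands still between calls to the robot, and variables do not carry over. Pictures are saved under pics/ and viewed, and the job is handed in when it is done.

Besides the shell and the picture viewer there is one more tool, called as name(argument=value, ...) on one line, values as JSON. step_arm: Moves the arm, as the interface text tells. Its arguments: {"type":"object","properties":{"motion":{"type":"array","items":{"type":"object","properties":{"rx":{"type":"number"},"ry":{"type":"number"},"rz":{"type":"number"},"tx":{"type":"number"},"ty":{"type":"number"},"tz":{"type":"number"},"grip":{"type":"number"}}}},"newtons":{"type":"number"}},"required":["motion"]}

```bash
mkdir -p pics; python3 - <<'E'
from rig import telemetry, optics, ctrl, spot_in, pinpoint
import cv2, numpy as np
s=telemetry.state(); print({k:np.round(v,4).tolist() for k,v in s.items()}, ctrl.tip_reach)
for n in ("scene","top"):
    im=optics.capture(n); cv2.imwrite(f"pics/{n}0.png",im); c=optics.get_calibration(n)
    print(n,{k:np.round(v,4).tolist() for k,v in c.items()})
    for t in ["tote","divider","tag_blue","tag_yellow","insert_tool_mid","esd_brush_mid","plug_gauge_0_mid","marker_mid","nut_jar_mid"]:
        r=pinpoint(n,t); print(t,[(np.round(d["pixel"],1).tolist(),round(d["confidence"],2)) for d in r][:4])
E
```

```text
{'t': 0.0, 'q': [1.217, 0.0533, 1.6143, -0.0, 1.476, -0.119], 'joint_velocities': [0.0011, 0.0006, -0.0007, 0.0006, 0.0011, -0.0015], 'joint_efforts': [0.0001, -39.3676, -37.018, -0.0, 0.0071, -0.0], 'tcp_pos': [0.1452, 0.6073, 0.2381], 'tool_rot': [0.1171, 0.9931, -0.001, -0.0002], 'ft_force': [0.3596, -0.1857, 0.1537], 'torque': [0.026, 0.0426, 0.0074], 'finger_gap': 0.9982} 0.008
scene {'mtx': [[454.8876, 0.0, 277.1831], [0.0, 454.8876, 218.7238], [0.0, 0.0, 1.0]], 'eye': [0.0768, 0.9166, 0.884], 'rotation': [-0.2403, 0.8687, -0.4205, 0.1037]}
tote [([261.4, 282.9], 0.57)]Traceback (most recent call last):
  File "<stdin>", line 8, in <module>
ValueError: it knows: esd_brush_mid, insert_tool_mid, marker_mid, nut_jar_mid, plug_gauge_0_mid, plug_gauge_1_mid, tag_blue, tag_yellow, tote
```

```bash
cat > h.py <<'E'
from rig import telemetry, optics, ctrl, spot_in, pinpoint
import cv2, numpy as np
from scipy.spatial.transform import Rotation as R
def ray(cam,px,z):
    c=optics.get_calibration(cam); K=np.array(c["mtx"]); r=np.array(c["rotation"])
    M=R.from_quat(r).as_matrix() if r.shape==(4,) else r
    d=M@np.linalg.inv(K)@np.array([px[0],px[1],1.]); e=np.array(c["eye"])
    return e+d*(z-e[2])/d[2]
def proj(cam,P):
    c=optics.get_calibration(cam); M=R.from_quat(c["rotation"]).as_matrix()
    p=np.array(c["mtx"])@(M.T@(np.array(P)-np.array(c["eye"]))); return p[:2]/p[2]
E
python3 - <<'E'
from h import *
H={"tote":0,"tag_blue":.026,"tag_yellow":.026,"insert_tool_mid":.01,"esd_brush_mid":.007,"plug_gauge_0_mid":.006,"marker_mid":.007,"nut_jar_mid":.03}
for n in ("scene","top"):
    im=optics.capture(n); cv2.imwrite(f"pics/{n}1.png",im); c=optics.get_calibration(n)
    print(n,{k:np.round(v,4).tolist() for k,v in c.items()})
    for t in H:
        r=pinpoint(n,t); print(t,[(np.round(d["pixel"],1).tolist(),round(d["confidence"],2),np.round(ray(n,d["pixel"],H[t]),4).tolist()) for d in r][:4])
E
```

```text
scene {'mtx': [[454.8876, 0.0, 277.1831], [0.0, 454.8876, 218.7238], [0.0, 0.0, 1.0]], 'eye': [0.0768, 0.9166, 0.884], 'rotation': [-0.2403, 0.8687, -0.4205, 0.1037]}
tote [([260.9, 280.5], 0.75, [0.5218, 0.2029, 0.0])]
tag_blue [([233.4, 318.9], 0.76, [0.4985, 0.3631, 0.026]), ([263.2, 279.8], 0.36, [0.505, 0.2187, 0.026])]
tag_yellow [([281.2, 235.3], 0.55, [0.5532, 0.0417, 0.026])]
insert_tool_mid [([344.9, 185.2], 0.6, [0.5078, -0.3154, 0.01])]
esd_brush_mid [([334.0, 192.2], 0.81, [0.5236, -0.262, 0.007])]
plug_gauge_0_mid [([311.1, 223.3], 0.48, [0.5145, -0.0756, 0.006])]
marker_mid [([276.8, 193.1], 0.59, [0.6831, -0.1558, 0.007])]
nut_jar_mid [([253.6, 207.7], 0.8, [0.6888, -0.0225, 0.03])]
top {'mtx': [[453.838, 0.0, 277.8188], [0.0, 453.838, 209.2444], [0.0, 0.0, 1.0]], 'eye': [0.4368, 0.0172, 1.3179], 'rotation': [0.7128, -0.6981, 0.0473, -0.0485]}
tote [([215.1, 236.1], 0.69, [0.5341, 0.202, 0.0])]
tag_blue [([155.4, 244.4], 0.8, [0.5051, 0.3671, 0.026])]
tag_yellow [([265.4, 227.9], 0.62, [0.5586, 0.0556, 0.026])]
insert_tool_mid [([403.4, 245.9], 0.54, [0.5164, -0.3421, 0.01])]
esd_brush_mid [([369.8, 242.5], 0.65, [0.5244, -0.2461, 0.007])]
plug_gauge_0_mid []
marker_mid [([333.3, 185.5], 0.47, [0.6894, -0.1401, 0.007])]
nut_jar_mid [([288.6, 180.3], 0.52, [0.6976, -0.0082, 0.03])]
```

View pics/scene1.png

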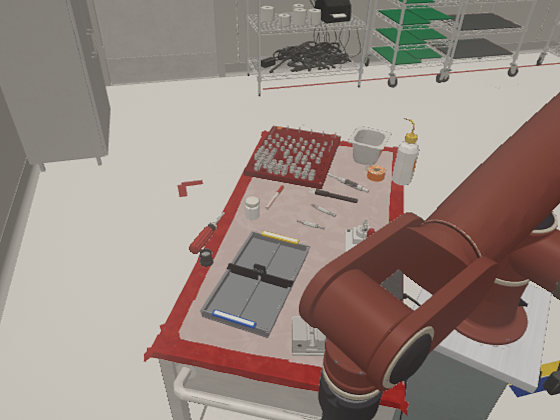

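View pics/top1.png

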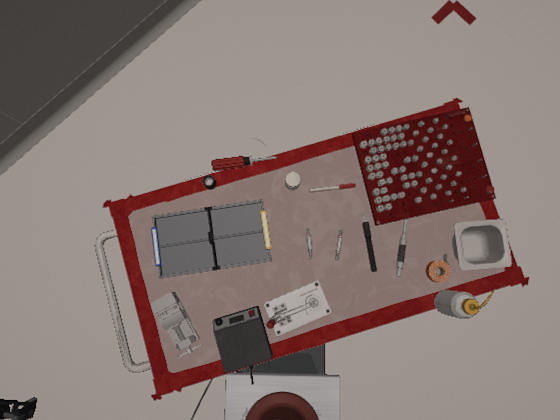

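```bash
python3 - <<'E'
from h import *
print(proj("top",[0.145,.607,.238]),proj("top",[0,0,0]),proj("scene",[0.145,.607,.238]))
im=cv2.imread("pics/top1.png")
cv2.imwrite("pics/topA.png",cv2.resize(im[180:300,140:290],None,fx=5,fy=5,interpolation=cv2.INTER_CUBIC))
cv2.imwrite("pics/topB.png",cv2.resize(im[170:290,270:430],None,fx=5,fy=5,interpolation=cv2.INTER_CUBIC))
im=cv2.imread("pics/scene1.png")
cv2.imwrite("pics/scA.png",cv2.resize(im[160:340,195:395],None,fx=3.3,fy=3.3,interpolation=cv2.INTER_CUBIC))
E
```

```text
[ 16.06936955 395.20678809] [280.91444449 431.78301453] [336.30648119 444.08197734]
```

View pics/topA.png

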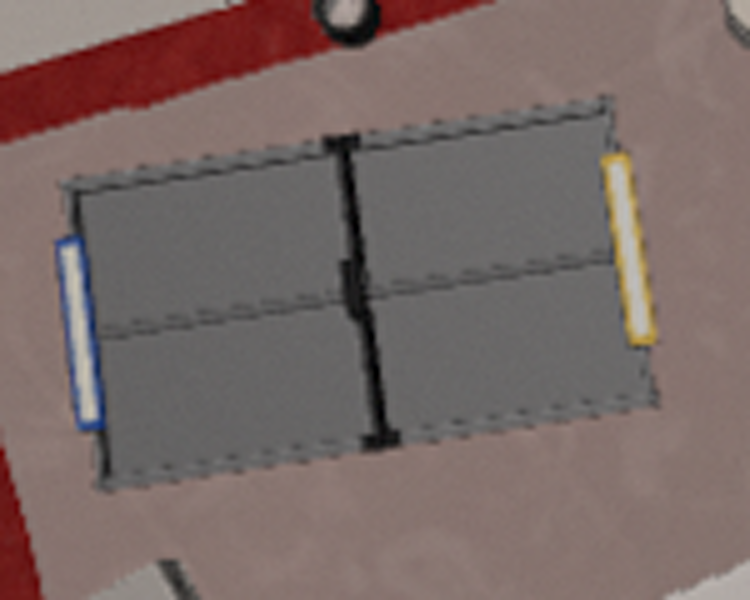

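View pics/topB.png

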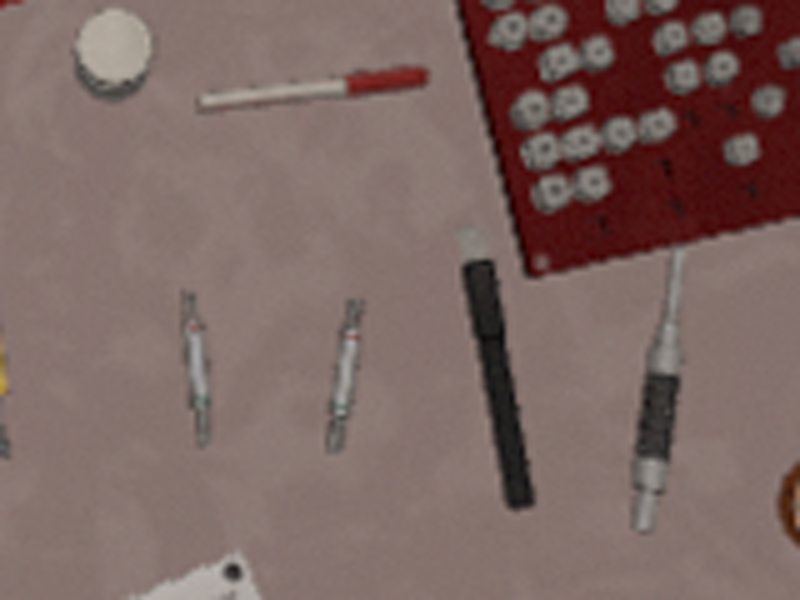

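View pics/scA.png

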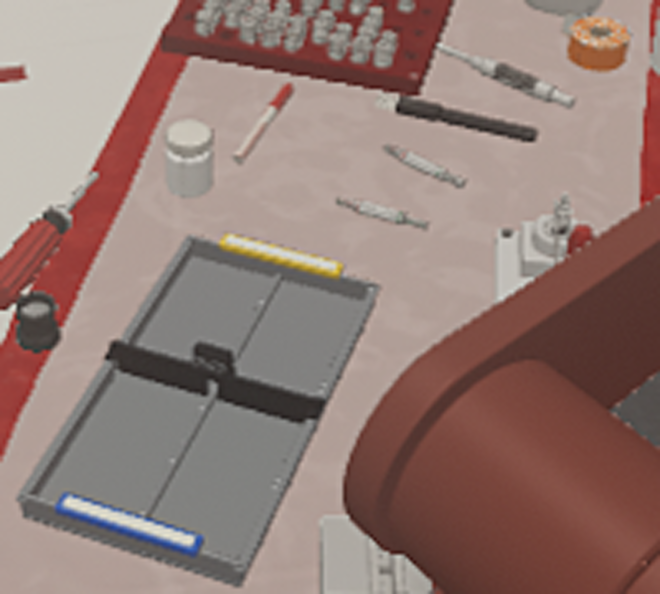

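```bash
python3 - <<'E'
from h import *
A=lambda u,v:((u+.5)/5-.5+140,(v+.5)/5-.5+180)
B=lambda u,v:((u+.5)/5-.5+270,(v+.5)/5-.5+170)
W=lambda p,z:ray("top",p,z)[:2]
b=W(A(80,333),.033); y=W(A(630,249),.033)
d=y-b; print("blue",b,"yel",y,"mid",(b+y)/2,"len",np.hypot(*d),"yaw",np.degrees(np.arctan2(d[1],d[0])))
# corners of outer top rim z=.026/.023
for c in [(68,182),(612,98),(655,402),(103,488)]: print("corner",W(A(*c),.025))
print("tab",W(A(353,289),.058))
for n,p,q,z in [("gL",(188,290),(204,445),.006),("gR",(355,300),(334,450),.006),("brush",(465,228),(521,508),.007),("ins",(680,248),(642,530),.01)]:
    P=W(B(*p),z);Q=W(B(*q),z);e=P-Q
    print(n,"mid",(P+Q)/2,"len",np.hypot(*e),"dir",np.degrees(np.arctan2(e[1],e[0])),"ends",P,Q)
print("knurl",W(B(657,416),.01))
for t in ["insert_tool_mid","esd_brush_mid","plug_gauge_0_mid","plug_gauge_1_mid","tote","tag_blue","tag_yellow"]:
  print(t,[(np.round(r["pixel"],1),round(r["confidence"],2)) for r in spot_in("top",t)][:3])
E
```

```text
blue [0.49961933 0.36438215] yel [0.55368922 0.05471329] mid [0.52665427 0.20954772] len 0.3143538751864372 yaw -80.09568691990161
corner [0.58629042 0.37837766]
corner [0.64155148 0.06746076]
corner [0.46779793 0.03866701]
corner [0.41316735 0.34859643]
tab [0.52592989 0.20733564]
gL mid [ 0.51925764 -0.07018197] len 0.0898466256785432 dir 6.565269679243757 ends [ 0.56388636 -0.06504566] [ 0.47462892 -0.07531828]
gR mid [ 0.5166986  -0.15599744] len 0.08756289737098444 dir -7.802865623235441 ends [ 0.56007468 -0.16194144] [ 0.47332252 -0.15005345]
brush mid [ 0.52292897 -0.24137957] len 0.16386351576811248 dir 11.018960445551432 ends [ 0.60335024 -0.22571964] [ 0.44250771 -0.2570395 ]
ins mid [ 0.51267892 -0.33753292] len 0.16420566683991294 dir -8.567593740424643 ends [ 0.59386555 -0.34976428] [ 0.43149229 -0.32530156]
knurl [ 0.49647378 -0.33488453]
insert_tool_mid [(array([401.5, 253.5]), 0.6)]
esd_brush_mid [(array([368.8, 247.1]), 0.82), (array([212.1, 237.3]), 0.6)]
plug_gauge_0_mid [(array([308. , 243.7]), 0.45)]
plug_gauge_1_mid []
tote [(array([211.5, 238.4]), 0.86)]
tag_blue [(array([156.4, 245.3]), 0.5)]
tag_yellow [(array([263.5, 228.9]), 0.8)]
```

```bash
cat > plan.py <<'E'
import sys,json,math
from h import *
def psi(s):
    y=R.from_quat(s["tool_rot"]).as_matrix()[:,1]; return math.degrees(math.atan2(y[1],y[0]))
def plan(x,y,z,p,grip,step=.038,rstep=7.0,nmin=1):
    s=telemetry.state(); c=np.array(s["tcp_pos"]); a=psi(s)
    dp=(p-a+90)%180-90 if p is not None and abs(p)<1e3 else 0
    D=np.array([x,y,z])-c; n=max(nmin,math.ceil(np.linalg.norm(D)/step),math.ceil(abs(dp)/rstep))
    rows=[]; cx=np.zeros(3); ca=a
    for i in range(1,n+1):
        d=D*i/n-cx; r=math.radians(ca)
        row=dict(rz=round(-dp/n,1),tx=round(-d[0]*math.sin(r)+d[1]*math.cos(r),3),ty=round(d[0]*math.cos(r)+d[1]*math.sin(r),3),tz=round(-d[2],3),grip=grip)
        w=np.array([-row["tx"]*math.sin(r)+row["ty"]*math.cos(r),row["tx"]*math.cos(r)+row["ty"]*math.sin(r),-row["tz"]])
        cx=cx+w; ca-=row["rz"]; rows.append({k:v for k,v in row.items() if v!=0 or k=="grip"})
    print("from",np.round(c,4).tolist(),"psi",round(a,1),"dpsi",round(dp,1),"q",np.round(s["q"],2).tolist(),"t",round(s["t"],2),"gap",round(float(s["finger_gap"]),3),"F",np.round(s["ft_force"],1).tolist(),"end err mm",np.round((c+cx-[x,y,z])*1e3,1).tolist())
    for k in range(0,n,8): print(json.dumps(rows[k:k+8]).replace('"',"'"))
if __name__=="__main__":
    v=[float(q) for q in sys.argv[1:]]; plan(*v)
E
python3 plan.py .526 .207 .15 99.9 -0.2
```

```text
from [0.1454, 0.6078, 0.2393] psi 76.5 dpsi 23.4 q [1.22, 0.05, 1.61, -0.0, 1.48, -0.12] t 1.35 gap 1.002 F [0.5, 1.2, -0.1] end err mm [-0.1, -0.2, 0.3]
[{'rz': -1.6, 'tx': -0.031, 'ty': -0.02, 'tz': 0.006, 'grip': -0.2}, {'rz': -1.6, 'tx': -0.03, 'ty': -0.021, 'tz': 0.006, 'grip': -0.2}, {'rz': -1.6, 'tx': -0.03, 'ty': -0.022, 'tz': 0.006, 'grip': -0.2}, {'rz': -1.6, 'tx': -0.029, 'ty': -0.022, 'tz': 0.006, 'grip': -0.2}, {'rz': -1.6, 'tx': -0.028, 'ty': -0.024, 'tz': 0.006, 'grip': -0.2}, {'rz': -1.6, 'tx': -0.028, 'ty': -0.024, 'tz': 0.006, 'grip': -0.2}, {'rz': -1.6, 'tx': -0.027, 'ty': -0.025, 'tz': 0.006, 'grip': -0.2}, {'rz': -1.6, 'tx': -0.027, 'ty': -0.026, 'tz': 0.006, 'grip': -0.2}]
[{'rz': -1.6, 'tx': -0.025, 'ty': -0.026, 'tz': 0.006, 'grip': -0.2}, {'rz': -1.6, 'tx': -0.025, 'ty': -0.027, 'tz': 0.006, 'grip': -0.2}, {'rz': -1.6, 'tx': -0.025, 'ty': -0.028, 'tz': 0.005, 'grip': -0.2}, {'rz': -1.6, 'tx': -0.023, 'ty': -0.029, 'tz': 0.006, 'grip': -0.2}, {'rz': -1.6, 'tx': -0.023, 'ty': -0.029, 'tz': 0.006, 'grip': -0.2}, {'rz': -1.6, 'tx': -0.021, 'ty': -0.029, 'tz': 0.006, 'grip': -0.2}, {'rz': -1.6, 'tx': -0.021, 'ty': -0.031, 'tz': 0.006, 'grip': -0.2}]
```

step_arm(motion=[{"rz": -1.6,"tx": -0.031,"ty": -0.02,"tz": 0.006,"grip": -0.2},{"rz": -1.6,"tx": -0.03,"ty": -0.021,"tz": 0.006,"grip": -0.2},{"rz": -1.6,"tx": -0.03,"ty": -0.022,"tz": 0.006,"grip": -0.2},{"rz": -1.6,"tx": -0.029,"ty": -0.022,"tz": 0.006,"grip": -0.2},{"rz": -1.6,"tx": -0.028,"ty": -0.024,"tz": 0.006,"grip": -0.2},{"rz": -1.6,"tx": -0.028,"ty": -0.024,"tz": 0.006,"grip": -0.2},{"rz": -1.6,"tx": -0.027,"ty": -0.025,"tz": 0.006,"grip": -0.2},{"rz": -1.6,"tx": -0.027,"ty": -0.026,"tz": 0.006,"grip": -0.2}], newtons=40)

```text
invalid input at $.motion[0]: expected keys rx, ry, rz, tx, ty, tz, grip
```

step_arm(motion=[{"rz": -1.6,"tx": -0.025,"ty": -0.026,"tz": 0.006,"grip": -0.2},{"rz": -1.6,"tx": -0.025,"ty": -0.027,"tz": 0.006,"grip": -0.2},{"rz": -1.6,"tx": -0.025,"ty": -0.028,"tz": 0.005,"grip": -0.2},{"rz": -1.6,"tx": -0.023,"ty": -0.029,"tz": 0.006,"grip": -0.2},{"rz": -1.6,"tx": -0.023,"ty": -0.029,"tz": 0.006,"grip": -0.2},{"rz": -1.6,"tx": -0.021,"ty": -0.029,"tz": 0.006,"grip": -0.2},{"rz": -1.6,"tx": -0.021,"ty": -0.031,"tz": 0.006,"grip": -0.2},{"grip": -0.2}])

```text
invalid input at $.motion[0]: expected keys rx, ry, rz, tx, ty, tz, grip
```

```bash
python3 plan.py .526 .207 .04 99.9 -0.2; python3 -c "
from h import *
print(ctrl.tip_reach)
im=optics.capture('top'); cv2.imwrite('pics/t2.png',cv2.resize(im[160:320,130:330],None,fx=3.7,fy=3.7))
im=optics.capture('scene'); cv2.imwrite('pics/s2.png',im)"
```

```text
from [0.1454, 0.6078, 0.2393] psi 76.5 dpsi 23.4 q [1.22, 0.05, 1.61, -0.0, 1.48, -0.12] t 1.35 gap 1.002 F [0.5, 1.2, -0.1] end err mm [0.1, 0.1, 0.3]
[{'rz': -1.5, 'tx': -0.029, 'ty': -0.019, 'tz': 0.012, 'grip': -0.2}, {'rz': -1.5, 'tx': -0.028, 'ty': -0.019, 'tz': 0.013, 'grip': -0.2}, {'rz': -1.5, 'tx': -0.028, 'ty': -0.021, 'tz': 0.012, 'grip': -0.2}, {'rz': -1.5, 'tx': -0.028, 'ty': -0.021, 'tz': 0.013, 'grip': -0.2}, {'rz': -1.5, 'tx': -0.027, 'ty': -0.022, 'tz': 0.012, 'grip': -0.2}, {'rz': -1.5, 'tx': -0.026, 'ty': -0.022, 'tz': 0.013, 'grip': -0.2}, {'rz': -1.5, 'tx': -0.026, 'ty': -0.023, 'tz': 0.012, 'grip': -0.2}, {'rz': -1.5, 'tx': -0.025, 'ty': -0.024, 'tz': 0.013, 'grip': -0.2}]
[{'rz': -1.5, 'tx': -0.024, 'ty': -0.024, 'tz': 0.012, 'grip': -0.2}, {'rz': -1.5, 'tx': -0.024, 'ty': -0.025, 'tz': 0.013, 'grip': -0.2}, {'rz': -1.5, 'tx': -0.023, 'ty': -0.026, 'tz': 0.012, 'grip': -0.2}, {'rz': -1.5, 'tx': -0.022, 'ty': -0.026, 'tz': 0.012, 'grip': -0.2}, {'rz': -1.5, 'tx': -0.022, 'ty': -0.027, 'tz': 0.013, 'grip': -0.2}, {'rz': -1.5, 'tx': -0.021, 'ty': -0.028, 'tz': 0.012, 'grip': -0.2}, {'rz': -1.5, 'tx': -0.02, 'ty': -0.028, 'tz': 0.013, 'grip': -0.2}, {'rz': -1.5, 'tx': -0.02, 'ty': -0.028, 'tz': 0.012, 'grip': -0.2}]
0.008
```

View pics/s2.png

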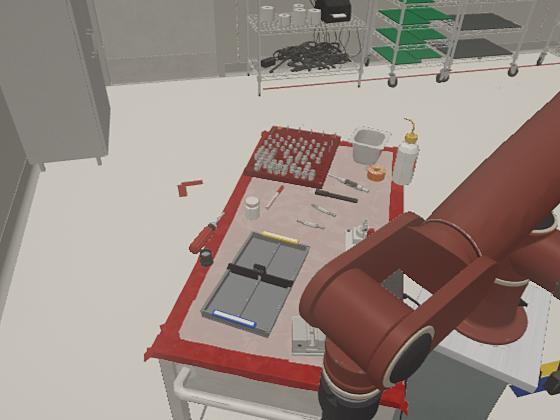

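View pics/t2.png

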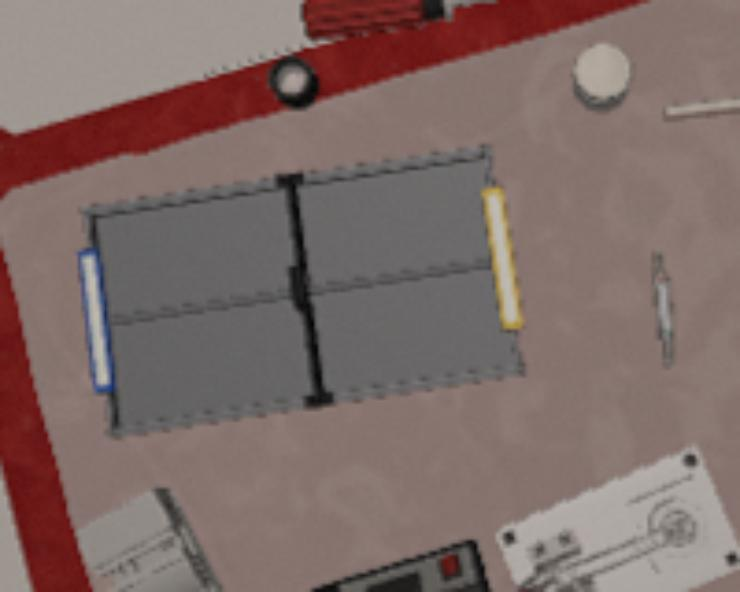

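Call was refused: every row needs all the keys. Nothing moved; resending with full rows.

step_arm(motion=[{"rx": 0,"ry": 0,"rz": -1.6,"tx": -0.031,"ty": -0.02,"tz": 0.006,"grip": -0.2},{"rx": 0,"ry": 0,"rz": -1.6,"tx": -0.03,"ty": -0.021,"tz": 0.006,"grip": -0.2},{"rx": 0,"ry": 0,"rz": -1.6,"tx": -0.03,"ty": -0.022,"tz": 0.006,"grip": -0.2},{"rx": 0,"ry": 0,"rz": -1.6,"tx": -0.029,"ty": -0.022,"tz": 0.006,"grip": -0.2},{"rx": 0,"ry": 0,"rz": -1.6,"tx": -0.028,"ty": -0.024,"tz": 0.006,"grip": -0.2},{"rx": 0,"ry": 0,"rz": -1.6,"tx": -0.028,"ty": -0.024,"tz": 0.006,"grip": -0.2},{"rx": 0,"ry": 0,"rz": -1.6,"tx": -0.027,"ty": -0.025,"tz": 0.006,"grip": -0.2},{"rx": 0,"ry": 0,"rz": -1.6,"tx": -0.027,"ty": -0.026,"tz": 0.006,"grip": -0.2}], newtons=40)

```text
t: 2.12
tcp_pos: [0.3494, 0.3924, 0.1913]
tool_rot: [0.005, 1.0, 0.0, 0.0]
ft_force: [0.4, 0.1, 0.7]
finger_gap: 0.595
```

step_arm(motion=[{"rx": 0,"ry": 0,"rz": -1.6,"tx": -0.025,"ty": -0.026,"tz": 0.006,"grip": -0.2},{"rx": 0,"ry": 0,"rz": -1.6,"tx": -0.025,"ty": -0.027,"tz": 0.006,"grip": -0.2},{"rx": 0,"ry": 0,"rz": -1.6,"tx": -0.025,"ty": -0.028,"tz": 0.005,"grip": -0.2},{"rx": 0,"ry": 0,"rz": -1.6,"tx": -0.023,"ty": -0.029,"tz": 0.006,"grip": -0.2},{"rx": 0,"ry": 0,"rz": -1.6,"tx": -0.023,"ty": -0.029,"tz": 0.006,"grip": -0.2},{"rx": 0,"ry": 0,"rz": -1.6,"tx": -0.021,"ty": -0.029,"tz": 0.006,"grip": -0.2},{"rx": 0,"ry": 0,"rz": -1.6,"tx": -0.021,"ty": -0.031,"tz": 0.006,"grip": -0.2},{"rx": 0,"ry": 0,"rz": 0,"tx": 0,"ty": 0,"tz": 0,"grip": -0.2}])

```text
t: 2.78
tcp_pos: [0.5288, 0.2023, 0.1494]
tool_rot: [-0.089, 0.996, -0.001, 0.0]
ft_force: [-0.8, 0.2, -0.0]
finger_gap: 0.598
```

```bash
sed -i 's/rows.append({k:v for k,v in row.items() if v!=0 or k=="grip"})/rows.append({**dict(rx=0,ry=0),**row})/; s/json.dumps(rows\[k:k+8\]).*$/json.dumps(rows[k:k+8],separators=(",",":")))/' plan.py; python3 plan.py .526 .207 .04 99.9 -0.2; python3 -c "
from h import *
print(ctrl.tip_reach)
im=optics.capture('top'); cv2.imwrite('pics/t2.png',cv2.resize(im[160:320,130:330],None,fx=3.7,fy=3.7))
im=optics.capture('scene'); cv2.imwrite('pics/s2.png',im)"
```

```text
from [0.5288, 0.2023, 0.1494] psi 100.3 dpsi -0.4 q [0.23, -0.01, 1.83, -0.0, 1.32, -1.51] t 2.78 gap 0.598 F [-0.8, 0.2, -0.0] end err mm [-0.0, -0.2, 0.4]
[{"rx":0,"ry":0,"rz":0.1,"tx":0.001,"ty":0.002,"tz":0.036,"grip":-0.2},{"rx":0,"ry":0,"rz":0.1,"tx":0.0,"ty":0.001,"tz":0.037,"grip":-0.2},{"rx":0,"ry":0,"rz":0.1,"tx":0.001,"ty":0.002,"tz":0.036,"grip":-0.2}]
0.008
```

View pics/s2.png

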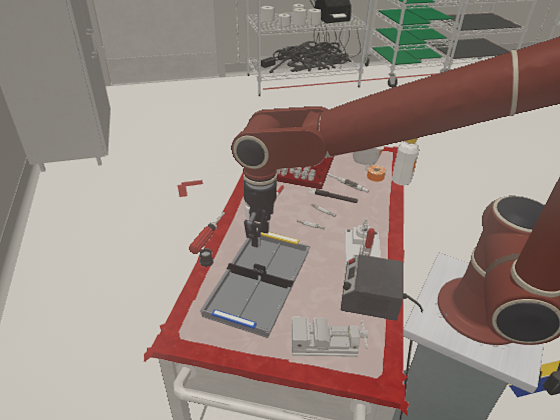

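View pics/t2.png

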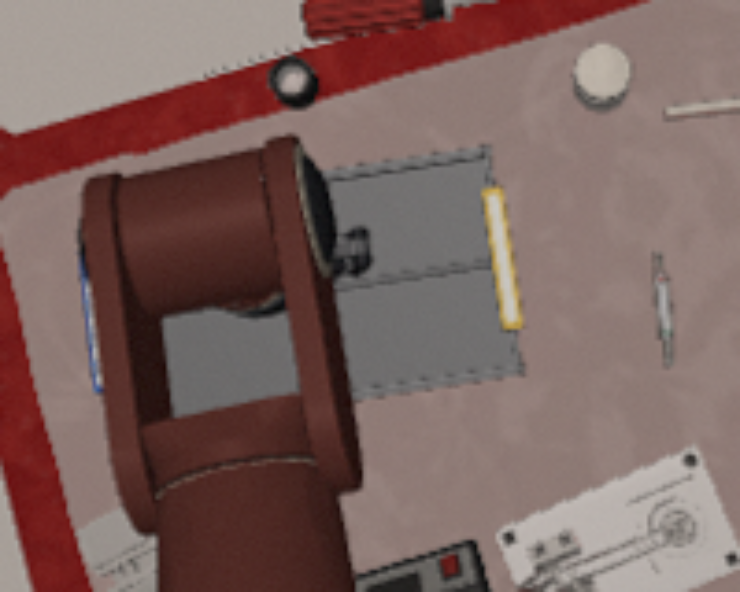

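```bash
python3 - <<'E'
from h import *
for i in range(2):
    s=telemetry.state(); print(s["t"],np.round(s["tcp_pos"],4),np.round(s["joint_velocities"],3))
    optics.capture("scene")
P=s["tcp_pos"]; print(proj("scene",P),proj("top",P),proj("top",P+np.array([0,0,.05])))
im=cv2.imread("pics/s2.png"); cv2.imwrite("pics/s2c.png",cv2.resize(im[170:340,180:320],None,fx=3.5,fy=3.5))
E
```

```text
2.8833 [0.5263 0.2057 0.1499] [ 0.042 -0.024  0.012  0.007  0.003  0.004]
2.9333 [0.5258 0.2066 0.1502] [ 0.029 -0.015  0.005  0.001  0.001 -0.002]
[258.69005272 238.15086752] [205.17475676 234.81902554] [201.95529033 233.21043433]
```

View pics/s2c.png

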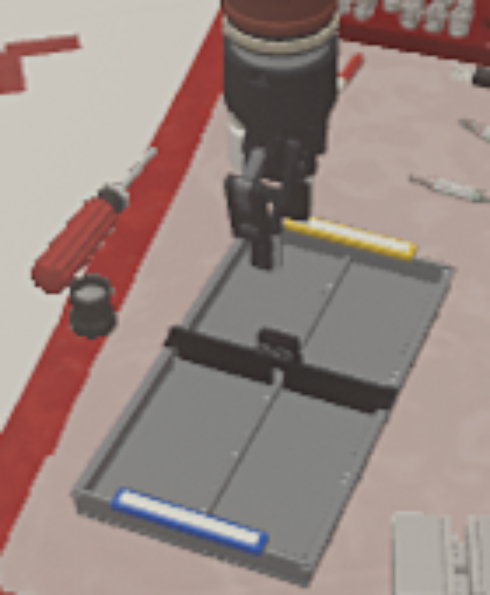

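step_arm(motion=[{"rx": 0,"ry": 0,"rz": 0,"tx": 0,"ty": 0,"tz": 0.036,"grip": -0.2},{"rx": 0,"ry": 0,"rz": 0,"tx": 0,"ty": 0,"tz": 0.037,"grip": -0.2},{"rx": 0,"ry": 0,"rz": 0,"tx": 0,"ty": 0,"tz": 0.037,"grip": -0.2},{"rx": 0,"ry": 0,"rz": 0,"tx": 0,"ty": 0,"tz": 0,"grip": -0.2},{"rx": 0,"ry": 0,"rz": 0,"tx": 0,"ty": 0,"tz": 0,"grip": 1},{"rx": 0,"ry": 0,"rz": 0,"tx": 0,"ty": 0,"tz": 0,"grip": 1},{"rx": 0,"ry": 0,"rz": 0,"tx": 0,"ty": 0,"tz": 0,"grip": 1},{"rx": 0,"ry": 0,"rz": 0,"tx": 0,"ty": 0,"tz": 0,"grip": 1}], newtons=30)

```text
t: 3.65
tcp_pos: [0.528, 0.2079, 0.0439]
tool_rot: [-0.092, 0.996, 0.001, 0.003]
ft_force: [-0.9, 1.8, 4.4]
finger_gap: 0.135
```

```bash
python3 plan.py .5334 .166 .04 99.9 1 .012; python3 -c "
from h import *
print(ctrl.tip_reach)
im=optics.capture('scene'); cv2.imwrite('pics/s3c.png',cv2.resize(im[170:340,180:320],None,fx=3.5,fy=3.5))"
```

```text
from [0.528, 0.2079, 0.0439] psi 100.6 dpsi -0.7 q [0.24, 0.12, 1.89, 0.0, 1.13, -1.51] t 3.65 gap 0.135 F [-0.9, 1.8, 4.4] end err mm [0.2, 0.2, -0.1]
[{"rx":0,"ry":0,"rz":0.2,"tx":0.001,"ty":-0.011,"tz":0.001,"grip":1.0},{"rx":0,"ry":0,"rz":0.2,"tx":0.0,"ty":-0.01,"tz":0.001,"grip":1.0},{"rx":0,"ry":0,"rz":0.2,"tx":0.001,"ty":-0.011,"tz":0.001,"grip":1.0},{"rx":0,"ry":0,"rz":0.2,"tx":0.0,"ty":-0.01,"tz":0.001,"grip":1.0}]
0.008
```

View pics/s3c.png

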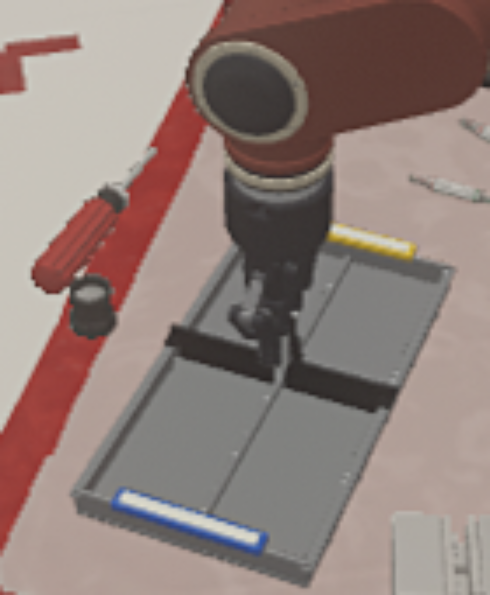

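step_arm(motion=[{"rx": 0,"ry": 0,"rz": 0,"tx": 0,"ty": -0.012,"tz": 0,"grip": 1},{"rx": 0,"ry": 0,"rz": 0,"tx": 0,"ty": -0.011,"tz": 0,"grip": 1},{"rx": 0,"ry": 0,"rz": 0,"tx": 0,"ty": -0.01,"tz": 0,"grip": 1},{"rx": 0,"ry": 0,"rz": 0,"tx": 0,"ty": -0.007,"tz": 0,"grip": 1},{"rx": 0,"ry": 0,"rz": 0,"tx": 0,"ty": -0.004,"tz": 0,"grip": 1},{"rx": 0,"ry": 0,"rz": 0,"tx": 0,"ty": 0,"tz": 0,"grip": 1},{"rx": 0,"ry": 0,"rz": 0,"tx": 0,"ty": 0,"tz": 0,"grip": 1}])

```text
t: 4.28
tcp_pos: [0.5347, 0.17, 0.0439]
tool_rot: [-0.091, 0.996, 0.007, 0.002]
ft_force: [-6.1, 22.7, 7.7]
finger_gap: 0.133
```

step_arm(motion=[{"rx": 0,"ry": 0,"rz": 0,"tx": 0,"ty": 0.003,"tz": 0,"grip": -0.2},{"rx": 0,"ry": 0,"rz": 0,"tx": 0,"ty": 0,"tz": 0,"grip": -0.2},{"rx": 0,"ry": 0,"rz": 0,"tx": 0,"ty": 0,"tz": 0,"grip": -0.2},{"rx": 0,"ry": 0,"rz": 0,"tx": 0,"ty": 0,"tz": 0,"grip": -0.2},{"rx": 0,"ry": 0,"rz": 0,"tx": 0,"ty": 0,"tz": -0.03,"grip": -0.2},{"rx": 0,"ry": 0,"rz": 0,"tx": 0,"ty": 0,"tz": -0.04,"grip": -0.2},{"rx": 0,"ry": 0,"rz": 0,"tx": 0,"ty": 0,"tz": -0.04,"grip": -0.2},{"rx": 0,"ry": 0,"rz": 0,"tx": 0,"ty": 0,"tz": -0.01,"grip": -0.2}])

```text
t: 4.95
tcp_pos: [0.5372, 0.1665, 0.1682]
tool_rot: [-0.092, 0.996, 0.0, 0.006]
ft_force: [0.9, 0.3, 0.9]
finger_gap: 0.605
```

```bash
python3 plan.py .5193 -.0702 .1 96.6 -0.2;  python3 -c "
from h import *
im=optics.capture('scene'); cv2.imwrite('pics/s4c.png',cv2.resize(im[170:340,180:320],None,fx=3.5,fy=3.5))"
```

```text
from [0.5372, 0.1665, 0.1682] psi 100.5 dpsi -3.9 q [0.17, -0.05, 1.84, -0.0, 1.34, -1.59] t 4.95 gap 0.605 F [0.9, 0.3, 0.9] end err mm [-0.5, 0.1, 0.2]
[{"rx":0,"ry":0,"rz":0.6,"tx":0.009,"ty":-0.033,"tz":0.01,"grip":-0.2},{"rx":0,"ry":0,"rz":0.6,"tx":0.008,"ty":-0.033,"tz":0.009,"grip":-0.2},{"rx":0,"ry":0,"rz":0.6,"tx":0.008,"ty":-0.033,"tz":0.01,"grip":-0.2},{"rx":0,"ry":0,"rz":0.6,"tx":0.008,"ty":-0.033,"tz":0.01,"grip":-0.2},{"rx":0,"ry":0,"rz":0.6,"tx":0.007,"ty":-0.033,"tz":0.01,"grip":-0.2},{"rx":0,"ry":0,"rz":0.6,"tx":0.007,"ty":-0.033,"tz":0.009,"grip":-0.2},{"rx":0,"ry":0,"rz":0.6,"tx":0.007,"ty":-0.033,"tz":0.01,"grip":-0.2}]
```

View pics/s4c.png

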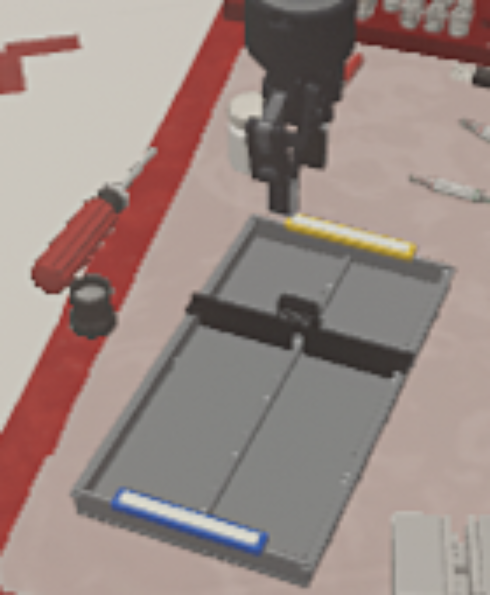

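step_arm(motion=[{"rx": 0,"ry": 0,"rz": 0.6,"tx": 0.008,"ty": -0.033,"tz": 0.01,"grip": -0.2},{"rx": 0,"ry": 0,"rz": 0.6,"tx": 0.008,"ty": -0.033,"tz": 0.009,"grip": -0.2},{"rx": 0,"ry": 0,"rz": 0.6,"tx": 0.008,"ty": -0.033,"tz": 0.01,"grip": -0.2},{"rx": 0,"ry": 0,"rz": 0.6,"tx": 0.008,"ty": -0.033,"tz": 0.01,"grip": -0.2},{"rx": 0,"ry": 0,"rz": 0.6,"tx": 0.007,"ty": -0.033,"tz": 0.01,"grip": -0.2},{"rx": 0,"ry": 0,"rz": 0.6,"tx": 0.007,"ty": -0.033,"tz": 0.009,"grip": -0.2},{"rx": 0,"ry": 0,"rz": 0.6,"tx": 0.007,"ty": -0.033,"tz": 0.01,"grip": -0.2},{"rx": 0,"ry": 0,"rz": 0,"tx": 0,"ty": 0,"tz": 0,"grip": -0.2}])

```text
t: 5.67
tcp_pos: [0.5136, -0.0745, 0.0892]
tool_rot: [-0.052, 0.999, -0.0, -0.003]
ft_force: [-0.7, -0.3, -0.2]
finger_gap: 0.603
```

```bash
python3 -c "
from h import *
im=optics.capture('top'); cv2.imwrite('pics/t5a.png',cv2.resize(im[180:300,140:290],None,fx=5,fy=5,interpolation=cv2.INTER_CUBIC))
im=optics.capture('scene'); cv2.imwrite('pics/s5c.png',cv2.resize(im[160:280,240:400],None,fx=4.5,fy=4.5))"
python3 plan.py .5193 -.0702 .013 96.6 -0.2; 
```

```text
from [0.515, -0.071, 0.0908] psi 96.2 dpsi 0.4 q [-0.28, -0.06, 1.98, 0.0, 1.22, -1.96] t 5.77 gap 0.603 F [-0.1, -0.2, -0.2] end err mm [-0.3, -0.4, -0.2]
[{"rx":0,"ry":0,"rz":-0.1,"tx":-0.001,"ty":0.0,"tz":0.026,"grip":-0.2},{"rx":0,"ry":0,"rz":-0.1,"tx":-0.002,"ty":0.0,"tz":0.026,"grip":-0.2},{"rx":0,"ry":0,"rz":-0.1,"tx":-0.001,"ty":0.0,"tz":0.026,"grip":-0.2}]
```

View pics/t5a.png

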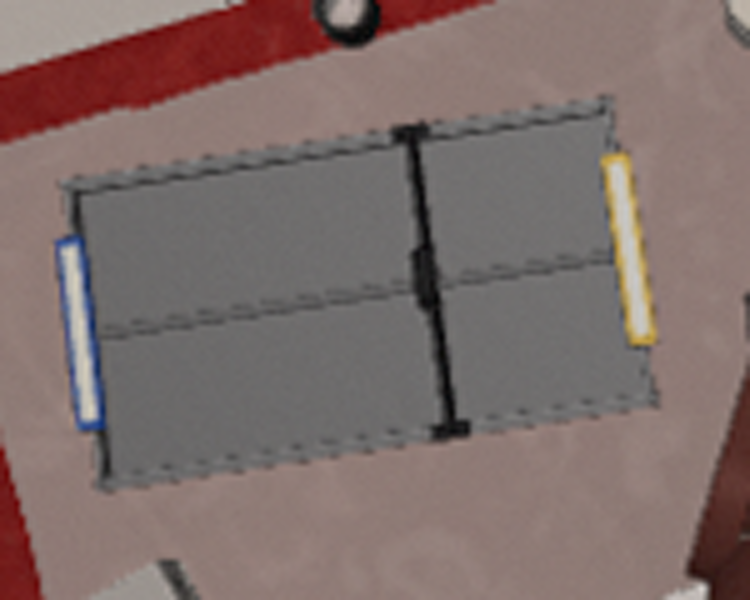

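View pics/s5c.png

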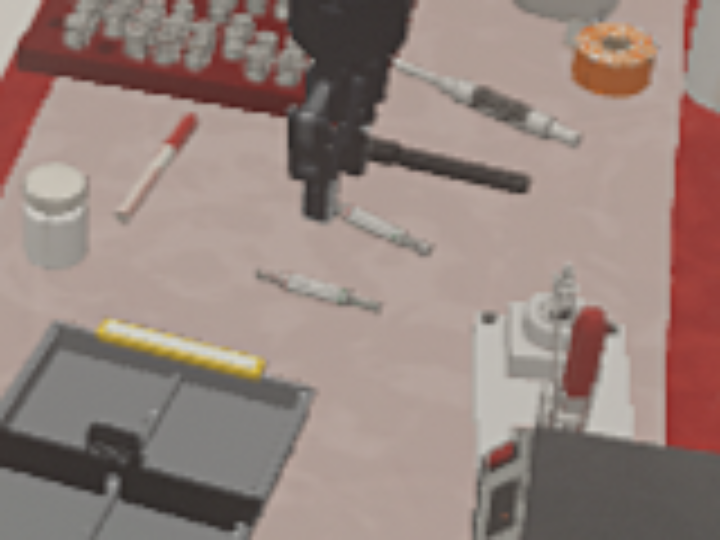

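step_arm(motion=[{"rx": 0,"ry": 0,"rz": 0,"tx": -0.002,"ty": 0,"tz": 0.026,"grip": -0.2},{"rx": 0,"ry": 0,"rz": 0,"tx": -0.002,"ty": 0,"tz": 0.026,"grip": -0.2},{"rx": 0,"ry": 0,"rz": 0,"tx": 0,"ty": 0,"tz": 0.024,"grip": -0.2},{"rx": 0,"ry": 0,"rz": 0,"tx": 0,"ty": 0,"tz": 0,"grip": -0.2},{"rx": 0,"ry": 0,"rz": 0,"tx": 0,"ty": 0,"tz": 0,"grip": -0.2},{"rx": 0,"ry": 0,"rz": 0,"tx": 0,"ty": 0,"tz": 0,"grip": -0.2}])

```text
t: 6.27
tcp_pos: [0.521, -0.069, 0.0175]
tool_rot: [-0.056, 0.998, -0.0, 0.001]
ft_force: [-0.0, 0.4, 0.6]
finger_gap: 0.601
```

```bash
python3 plan.py .5193 -.0702 .011 96.6 -0.2;  python3 -c "
from h import *
im=optics.capture('scene'); cv2.imwrite('pics/s6c.png',cv2.resize(im[160:280,240:400],None,fx=4.5,fy=4.5))"
```

```text
from [0.521, -0.069, 0.0175] psi 96.4 dpsi 0.2 q [-0.27, 0.07, 2.0, 0.0, 1.07, -1.96] t 6.27 gap 0.601 F [-0.0, 0.4, 0.6] end err mm [-0.2, 0.0, -0.5]
[{"rx":0,"ry":0,"rz":-0.2,"tx":0.002,"ty":-0.001,"tz":0.007,"grip":-0.2}]
```

View pics/s6c.png

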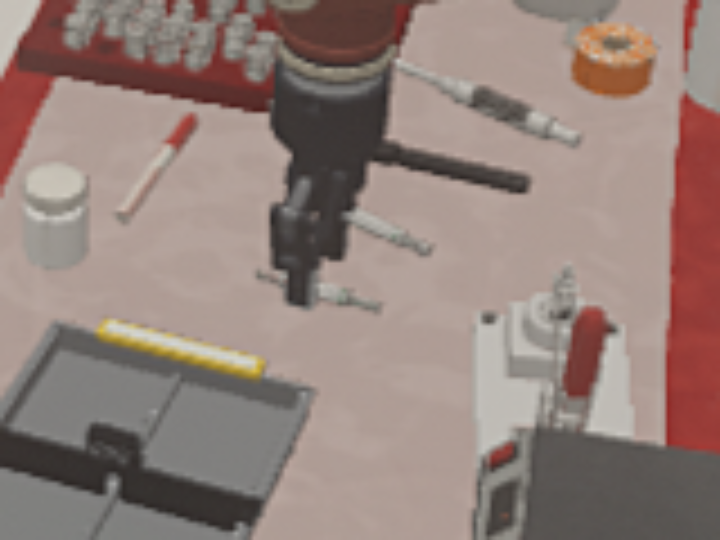

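step_arm(motion=[{"rx": 0,"ry": 0,"rz": 0,"tx": 0.001,"ty": -0.001,"tz": 0.006,"grip": -0.2},{"rx": 0,"ry": 0,"rz": 0,"tx": 0,"ty": 0,"tz": 0,"grip": -0.2},{"rx": 0,"ry": 0,"rz": 0,"tx": 0,"ty": 0,"tz": 0,"grip": 1},{"rx": 0,"ry": 0,"rz": 0,"tx": 0,"ty": 0,"tz": 0,"grip": 1},{"rx": 0,"ry": 0,"rz": 0,"tx": 0,"ty": 0,"tz": 0,"grip": 1},{"rx": 0,"ry": 0,"rz": 0,"tx": 0,"ty": 0,"tz": 0,"grip": 1},{"rx": 0,"ry": 0,"rz": 0,"tx": 0,"ty": 0,"tz": 0,"grip": 1}], newtons=40)

```text
t: 6.9
tcp_pos: [0.5195, -0.0707, 0.0107]
tool_rot: [-0.055, 0.998, -0.0, 0.0]
ft_force: [-0.9, 1.1, 2.0]
finger_gap: 0.121
```

step_arm(motion=[{"rx": 0,"ry": 0,"rz": 0,"tx": 0,"ty": 0,"tz": -0.03,"grip": 1},{"rx": 0,"ry": 0,"rz": 0,"tx": 0,"ty": 0,"tz": -0.04,"grip": 1},{"rx": 0,"ry": 0,"rz": 0,"tx": 0,"ty": 0,"tz": -0.04,"grip": 1},{"rx": 0,"ry": 0,"rz": 0,"tx": 0,"ty": 0,"tz": 0,"grip": 1},{"rx": 0,"ry": 0,"rz": 0,"tx": 0,"ty": 0,"tz": 0,"grip": 1}])

```text
t: 7.32
tcp_pos: [0.5215, -0.0712, 0.1239]
tool_rot: [-0.055, 0.998, -0.001, 0.003]
ft_force: [-0.1, 0.2, -1.6]
finger_gap: 0.123
```

```bash
python3 plan.py .5865 .1192 .12 9.9 1;  python3 -c "
from h import *
im=optics.capture('scene'); cv2.imwrite('pics/s7c.png',cv2.resize(im[160:280,240:400],None,fx=4.5,fy=4.5))"
```

```text
from [0.5215, -0.0712, 0.1239] psi 96.3 dpsi -86.4 q [-0.28, -0.09, 1.95, 0.0, 1.27, -1.96] t 7.32 gap 0.123 F [-0.1, 0.2, -1.6] end err mm [-0.1, -0.5, -0.1]
[{"rx":0,"ry":0,"rz":6.6,"tx":-0.007,"ty":0.014,"tz":0.0,"grip":1.0},{"rx":0,"ry":0,"rz":6.6,"tx":-0.005,"ty":0.015,"tz":0.001,"grip":1.0},{"rx":0,"ry":0,"rz":6.6,"tx":-0.003,"ty":0.015,"tz":-0.0,"grip":1.0},{"rx":0,"ry":0,"rz":6.6,"tx":-0.001,"ty":0.015,"tz":0.0,"grip":1.0},{"rx":0,"ry":0,"rz":6.6,"tx":0.0,"ty":0.016,"tz":0.0,"grip":1.0},{"rx":0,"ry":0,"rz":6.6,"tx":0.002,"ty":0.015,"tz":0.001,"grip":1.0},{"rx":0,"ry":0,"rz":6.6,"tx":0.004,"ty":0.015,"tz":0.0,"grip":1.0},{"rx":0,"ry":0,"rz":6.6,"tx":0.006,"ty":0.014,"tz":0.0,"grip":1.0}]
[{"rx":0,"ry":0,"rz":6.6,"tx":0.007,"ty":0.014,"tz":0.001,"grip":1.0},{"rx":0,"ry":0,"rz":6.6,"tx":0.008,"ty":0.013,"tz":-0.0,"grip":1.0},{"rx":0,"ry":0,"rz":6.6,"tx":0.011,"ty":0.012,"tz":0.0,"grip":1.0},{"rx":0,"ry":0,"rz":6.6,"tx":0.011,"ty":0.01,"tz":0.001,"grip":1.0},{"rx":0,"ry":0,"rz":6.6,"tx":0.012,"ty":0.009,"tz":-0.0,"grip":1.0}]
```

View pics/s7c.png

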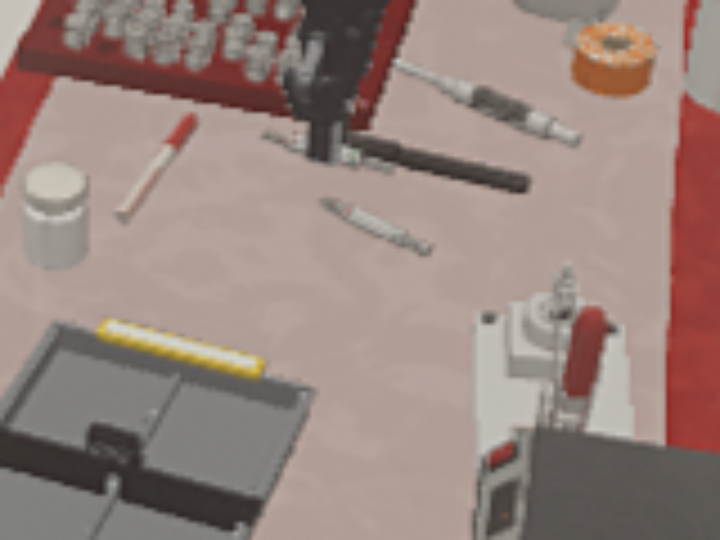

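Gauge held, centred in the jaws (crop 330,150). Carry it to the yellow far pocket.

step_arm(motion=[{"rx": 0,"ry": 0,"rz": 6.6,"tx": -0.007,"ty": 0.014,"tz": 0.0,"grip": 1.0},{"rx": 0,"ry": 0,"rz": 6.6,"tx": -0.005,"ty": 0.015,"tz": 0.001,"grip": 1.0},{"rx": 0,"ry": 0,"rz": 6.6,"tx": -0.003,"ty": 0.015,"tz": 0.0,"grip": 1.0},{"rx": 0,"ry": 0,"rz": 6.6,"tx": -0.001,"ty": 0.015,"tz": 0.0,"grip": 1.0},{"rx": 0,"ry": 0,"rz": 6.6,"tx": 0.0,"ty": 0.016,"tz": 0.0,"grip": 1.0},{"rx": 0,"ry": 0,"rz": 6.6,"tx": 0.002,"ty": 0.015,"tz": 0.001,"grip": 1.0},{"rx": 0,"ry": 0,"rz": 6.6,"tx": 0.004,"ty": 0.015,"tz": 0.0,"grip": 1.0},{"rx": 0,"ry": 0,"rz": 6.6,"tx": 0.006,"ty": 0.014,"tz": 0.0,"grip": 1.0}])

```text
t: 8.03
tcp_pos: [0.557, 0.0475, 0.1153]
tool_rot: [0.397, 0.918, -0.001, -0.002]
ft_force: [-0.2, 0.5, -0.1]
finger_gap: 0.12
```

step_arm(motion=[{"rx": 0,"ry": 0,"rz": 6.6,"tx": 0.007,"ty": 0.014,"tz": 0.001,"grip": 1.0},{"rx": 0,"ry": 0,"rz": 6.6,"tx": 0.008,"ty": 0.013,"tz": 0.0,"grip": 1.0},{"rx": 0,"ry": 0,"rz": 6.6,"tx": 0.011,"ty": 0.012,"tz": 0.0,"grip": 1.0},{"rx": 0,"ry": 0,"rz": 6.6,"tx": 0.011,"ty": 0.01,"tz": 0.001,"grip": 1.0},{"rx": 0,"ry": 0,"rz": 6.6,"tx": 0.012,"ty": 0.009,"tz": 0.0,"grip": 1.0},{"rx": 0,"ry": 0,"rz": 0,"tx": 0,"ty": 0,"tz": 0,"grip": 1.0},{"rx": 0,"ry": 0,"rz": 0,"tx": 0,"ty": 0,"tz": 0,"grip": 1.0},{"rx": 0,"ry": 0,"rz": 0,"tx": 0,"ty": 0,"tz": 0,"grip": 1.0}])

```text
t: 8.7
tcp_pos: [0.5829, 0.1188, 0.1145]
tool_rot: [0.638, 0.77, -0.001, -0.001]
ft_force: [0.2, -0.1, -0.4]
finger_gap: 0.117
```

```bash
python3 plan.py .5865 .1192 .016 9.9 1 .034;  python3 -c "
from h import *
im=optics.capture('scene'); cv2.imwrite('pics/s8c.png',cv2.resize(im[160:320,190:350],None,fx=3.7,fy=3.7))"
```

```text
from [0.5829, 0.1188, 0.1145] psi 10.7 dpsi -0.8 q [0.08, 0.09, 1.79, -0.0, 1.27, -0.11] t 8.7 gap 0.117 F [0.2, -0.1, -0.4] end err mm [0.4, 0.4, -0.5]
[{"rx":0,"ry":0,"rz":0.3,"tx":-0.0,"ty":0.001,"tz":0.033,"grip":1.0},{"rx":0,"ry":0,"rz":0.3,"tx":-0.0,"ty":0.001,"tz":0.033,"grip":1.0},{"rx":0,"ry":0,"rz":0.3,"tx":-0.0,"ty":0.002,"tz":0.033,"grip":1.0}]
```

View pics/s8c.png

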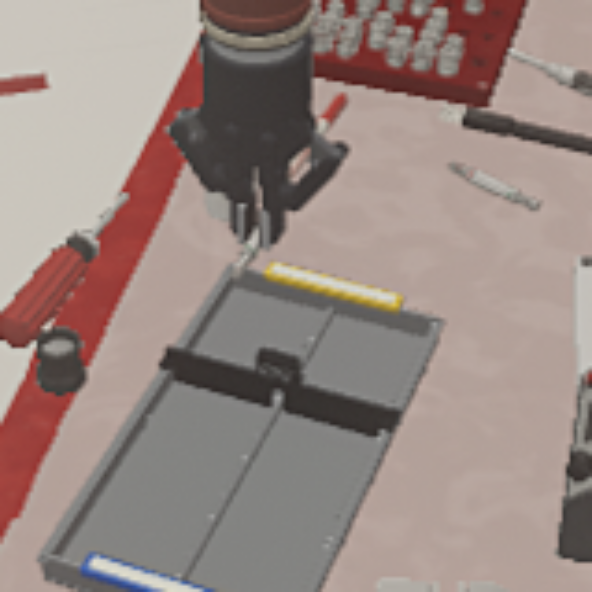

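step_arm(motion=[{"rx": 0,"ry": 0,"rz": 0.3,"tx": 0.0,"ty": 0.001,"tz": 0.033,"grip": 1.0},{"rx": 0,"ry": 0,"rz": 0.3,"tx": 0.0,"ty": 0.001,"tz": 0.033,"grip": 1.0},{"rx": 0,"ry": 0,"rz": 0.2,"tx": 0.0,"ty": 0.001,"tz": 0.022,"grip": 1.0},{"rx": 0,"ry": 0,"rz": 0,"tx": 0.0,"ty": 0,"tz": 0.01,"grip": 1.0},{"rx": 0,"ry": 0,"rz": 0,"tx": 0,"ty": 0,"tz": 0,"grip": 1.0},{"rx": 0,"ry": 0,"rz": 0,"tx": 0,"ty": 0,"tz": 0,"grip": 1.0},{"rx": 0,"ry": 0,"rz": 0,"tx": 0,"ty": 0,"tz": 0,"grip": 1.0}])

```text
t: 9.33
tcp_pos: [0.5878, 0.1195, 0.0193]
tool_rot: [0.644, 0.765, 0.001, 0.001]
ft_force: [-0.5, 0.4, -1.3]
finger_gap: 0.116
```

```bash
python3 plan.py .5865 .1192 .016 9.9 1 .034;  python3 -c "
from h import *
im=optics.capture('scene'); cv2.imwrite('pics/s9c.png',cv2.resize(im[160:320,190:350],None,fx=3.7,fy=3.7))"
```

```text
from [0.5878, 0.1195, 0.0193] psi 9.7 dpsi 0.2 q [0.08, 0.23, 1.82, -0.0, 1.1, -0.09] t 9.33 gap 0.116 F [-0.5, 0.4, -1.3] end err mm [0.3, 0.2, 0.3]
[{"rx":0,"ry":0,"rz":-0.2,"tx":-0.0,"ty":-0.001,"tz":0.003,"grip":1.0}]
```

View pics/s9c.png

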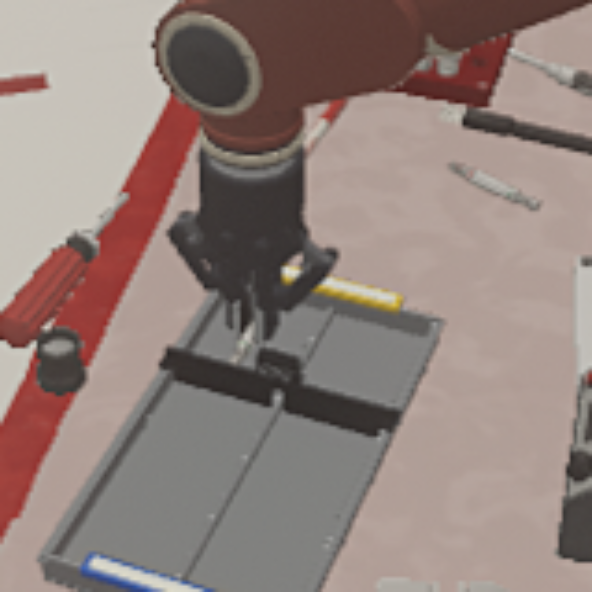

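step_arm(motion=[{"rx": 0,"ry": 0,"rz": 0,"tx": 0,"ty": -0.001,"tz": 0.003,"grip": 1.0},{"rx": 0,"ry": 0,"rz": 0,"tx": 0,"ty": 0,"tz": 0,"grip": 1.0},{"rx": 0,"ry": 0,"rz": 0,"tx": 0,"ty": 0,"tz": 0,"grip": 0.4},{"rx": 0,"ry": 0,"rz": 0,"tx": 0,"ty": 0,"tz": 0,"grip": 0.4},{"rx": 0,"ry": 0,"rz": 0,"tx": 0,"ty": 0,"tz": 0,"grip": 0.4},{"rx": 0,"ry": 0,"rz": 0,"tx": 0,"ty": 0,"tz": -0.03,"grip": 0.4},{"rx": 0,"ry": 0,"rz": 0,"tx": 0,"ty": 0,"tz": -0.04,"grip": 0.4},{"rx": 0,"ry": 0,"rz": 0,"tx": 0,"ty": 0,"tz": -0.035,"grip": 0.4}])

```text
t: 10.05
tcp_pos: [0.5854, 0.1197, 0.1211]
tool_rot: [0.644, 0.765, -0.001, -0.001]
ft_force: [0.9, 0.1, 0.4]
finger_gap: 0.301
```

```bash
python3 plan.py .5167 -.156 .1 82.2 -0.2;  python3 -c "
from h import *
im=optics.capture('scene'); cv2.imwrite('pics/s10c.png',cv2.resize(im[160:320,190:350],None,fx=3.7,fy=3.7))"
```

```text
from [0.5854, 0.1197, 0.1211] psi 9.8 dpsi 72.4 q [0.08, 0.09, 1.78, 0.0, 1.28, -0.09] t 10.05 gap 0.301 F [0.9, 0.1, 0.4] end err mm [0.4, 0.1, 0.1]
[{"rx":0,"ry":0,"rz":-6.6,"tx":-0.024,"ty":-0.01,"tz":0.002,"grip":-0.2},{"rx":0,"ry":0,"rz":-6.6,"tx":-0.022,"ty":-0.013,"tz":0.002,"grip":-0.2},{"rx":0,"ry":0,"rz":-6.6,"tx":-0.02,"ty":-0.016,"tz":0.002,"grip":-0.2},{"rx":0,"ry":0,"rz":-6.6,"tx":-0.019,"ty":-0.018,"tz":0.002,"grip":-0.2},{"rx":0,"ry":0,"rz":-6.6,"tx":-0.017,"ty":-0.02,"tz":0.002,"grip":-0.2},{"rx":0,"ry":0,"rz":-6.6,"tx":-0.014,"ty":-0.021,"tz":0.002,"grip":-0.2},{"rx":0,"ry":0,"rz":-6.6,"tx":-0.012,"ty":-0.023,"tz":0.001,"grip":-0.2},{"rx":0,"ry":0,"rz":-6.6,"tx":-0.008,"ty":-0.025,"tz":0.002,"grip":-0.2}]
[{"rx":0,"ry":0,"rz":-6.6,"tx":-0.006,"ty":-0.025,"tz":0.002,"grip":-0.2},{"rx":0,"ry":0,"rz":-6.6,"tx":-0.004,"ty":-0.025,"tz":0.002,"grip":-0.2},{"rx":0,"ry":0,"rz":-6.6,"tx":0.0,"ty":-0.026,"tz":0.002,"grip":-0.2}]
```

View pics/s10c.png

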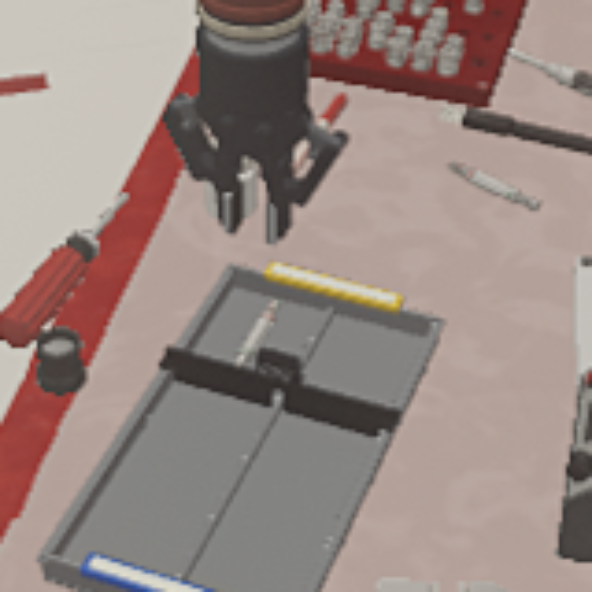

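step_arm(motion=[{"rx": 0,"ry": 0,"rz": -6.6,"tx": -0.024,"ty": -0.01,"tz": 0.002,"grip": -0.2},{"rx": 0,"ry": 0,"rz": -6.6,"tx": -0.022,"ty": -0.013,"tz": 0.002,"grip": -0.2},{"rx": 0,"ry": 0,"rz": -6.6,"tx": -0.02,"ty": -0.016,"tz": 0.002,"grip": -0.2},{"rx": 0,"ry": 0,"rz": -6.6,"tx": -0.019,"ty": -0.018,"tz": 0.002,"grip": -0.2},{"rx": 0,"ry": 0,"rz": -6.6,"tx": -0.017,"ty": -0.02,"tz": 0.002,"grip": -0.2},{"rx": 0,"ry": 0,"rz": -6.6,"tx": -0.014,"ty": -0.021,"tz": 0.002,"grip": -0.2},{"rx": 0,"ry": 0,"rz": -6.6,"tx": -0.012,"ty": -0.023,"tz": 0.001,"grip": -0.2},{"rx": 0,"ry": 0,"rz": -6.6,"tx": -0.008,"ty": -0.025,"tz": 0.002,"grip": -0.2}])

```text
t: 10.77
tcp_pos: [0.5354, -0.0822, 0.1055]
tool_rot: [0.234, 0.972, -0.0, 0.001]
ft_force: [-0.0, -1.1, 0.0]
finger_gap: 0.604
```

step_arm(motion=[{"rx": 0,"ry": 0,"rz": -6.6,"tx": -0.006,"ty": -0.025,"tz": 0.002,"grip": -0.2},{"rx": 0,"ry": 0,"rz": -6.6,"tx": -0.004,"ty": -0.025,"tz": 0.002,"grip": -0.2},{"rx": 0,"ry": 0,"rz": -6.6,"tx": 0.0,"ty": -0.026,"tz": 0.002,"grip": -0.2},{"rx": 0,"ry": 0,"rz": 0,"tx": 0,"ty": 0,"tz": 0,"grip": -0.2},{"rx": 0,"ry": 0,"rz": 0,"tx": 0,"ty": 0,"tz": 0,"grip": -0.2},{"rx": 0,"ry": 0,"rz": 0,"tx": 0,"ty": 0,"tz": 0,"grip": -0.2},{"rx": 0,"ry": 0,"rz": 0,"tx": 0,"ty": 0,"tz": 0,"grip": -0.2}])

```text
t: 11.35
tcp_pos: [0.5179, -0.1551, 0.0994]
tool_rot: [0.067, 0.998, 0.0, 0.0]
ft_force: [0.0, 0.3, 0.8]
finger_gap: 0.6
```

```bash
python3 plan.py .5167 -.156 .011 82.2 -0.2 .03
```

```text
from [0.5179, -0.1551, 0.0994] psi 82.4 dpsi -0.2 q [-0.43, -0.02, 1.93, 0.0, 1.23, -1.87] t 11.35 gap 0.6 F [0.0, 0.3, 0.8] end err mm [0.1, 0.0, 0.4]
[{"rx":0,"ry":0,"rz":0.1,"tx":0.0,"ty":-0.0,"tz":0.029,"grip":-0.2},{"rx":0,"ry":0,"rz":0.1,"tx":0.001,"ty":-0.001,"tz":0.03,"grip":-0.2},{"rx":0,"ry":0,"rz":0.1,"tx":0.0,"ty":-0.0,"tz":0.029,"grip":-0.2}]
```

step_arm(motion=[{"rx": 0,"ry": 0,"rz": 0,"tx": 0.001,"ty": -0.001,"tz": 0.035,"grip": -0.2},{"rx": 0,"ry": 0,"rz": 0,"tx": 0,"ty": 0,"tz": 0.032,"grip": -0.2},{"rx": 0,"ry": 0,"rz": 0,"tx": 0,"ty": 0,"tz": 0.02,"grip": -0.2},{"rx": 0,"ry": 0,"rz": 0,"tx": 0,"ty": 0,"tz": 0,"grip": -0.2},{"rx": 0,"ry": 0,"rz": 0,"tx": 0,"ty": 0,"tz": 0,"grip": -0.2},{"rx": 0,"ry": 0,"rz": 0,"tx": 0,"ty": 0,"tz": 0,"grip": -0.2}])

```text
t: 11.85
tcp_pos: [0.5179, -0.1567, 0.0138]
tool_rot: [0.066, 0.998, -0.0, 0.001]
ft_force: [-0.4, 0.3, 0.4]
finger_gap: 0.598
```

```bash
python3 plan.py .5167 -.156 .011 82.2 -0.2 .03;python3 -c "
from h import *
im=optics.capture('scene'); cv2.imwrite('pics/s11c.png',cv2.resize(im[150:270,240:400],None,fx=4.5,fy=4.5))"
```

```text
from [0.5179, -0.1567, 0.0138] psi 82.4 dpsi -0.2 q [-0.43, 0.11, 1.96, 0.0, 1.07, -1.87] t 11.85 gap 0.598 F [-0.4, 0.3, 0.4] end err mm [0.3, 0.4, -0.2]
[{"rx":0,"ry":0,"rz":0.2,"tx":0.001,"ty":0.001,"tz":0.003,"grip":-0.2}]
```

View pics/s11c.png

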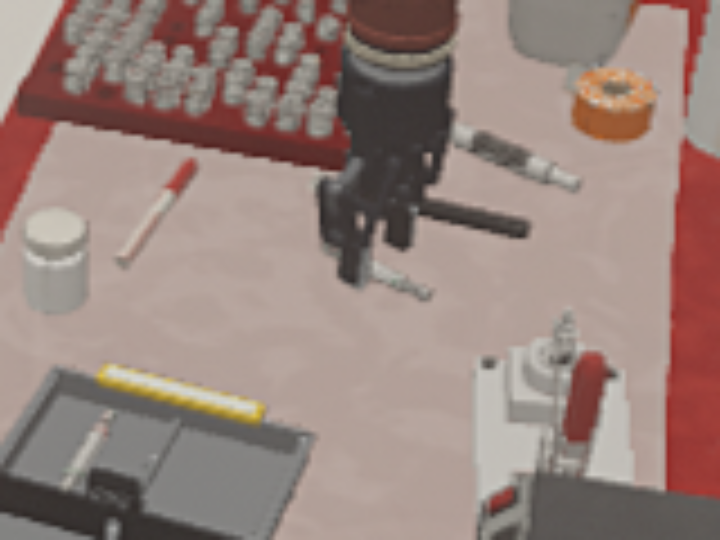

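step_arm(motion=[{"rx": 0,"ry": 0,"rz": 0,"tx": 0,"ty": 0,"tz": 0.003,"grip": 1},{"rx": 0,"ry": 0,"rz": 0,"tx": 0,"ty": 0,"tz": 0,"grip": 1},{"rx": 0,"ry": 0,"rz": 0,"tx": 0,"ty": 0,"tz": 0,"grip": 1},{"rx": 0,"ry": 0,"rz": 0,"tx": 0,"ty": 0,"tz": 0,"grip": 1},{"rx": 0,"ry": 0,"rz": 0,"tx": 0,"ty": 0,"tz": 0,"grip": 1}])

```text
t: 12.32
tcp_pos: [0.5172, -0.1571, 0.0103]
tool_rot: [0.067, 0.998, -0.0, 0.001]
ft_force: [-1.3, 1.0, 3.7]
finger_gap: 0.118
```

step_arm(motion=[{"rx": 0,"ry": 0,"rz": 0,"tx": 0,"ty": 0,"tz": -0.03,"grip": 1},{"rx": 0,"ry": 0,"rz": 0,"tx": 0,"ty": 0,"tz": -0.04,"grip": 1},{"rx": 0,"ry": 0,"rz": 0,"tx": 0,"ty": 0,"tz": -0.04,"grip": 1},{"rx": 0,"ry": 0,"rz": 0,"tx": 0,"ty": 0,"tz": 0,"grip": 1},{"rx": 0,"ry": 0,"rz": 0,"tx": 0,"ty": 0,"tz": 0,"grip": 1},{"rx": 0,"ry": 0,"rz": 0,"tx": 0,"ty": 0,"tz": 0,"grip": 1}])

```text
t: 12.82
tcp_pos: [0.5161, -0.1566, 0.1188]
tool_rot: [0.067, 0.998, 0.0, -0.0]
ft_force: [-0.1, -0.5, -1.1]
finger_gap: 0.117
```

```bash
python3 plan.py .5017 .1044 .12 9.9 1;python3 -c "
from h import *
im=optics.capture('scene'); cv2.imwrite('pics/s12c.png',cv2.resize(im[150:270,240:400],None,fx=4.5,fy=4.5))"
```

```text
from [0.5161, -0.1566, 0.1188] psi 82.3 dpsi -72.4 q [-0.43, -0.04, 1.92, -0.0, 1.27, -1.87] t 12.82 gap 0.117 F [-0.1, -0.5, -1.1] end err mm [-0.3, -0.4, -0.2]
[{"rx":0,"ry":0,"rz":6.6,"tx":0.004,"ty":0.023,"tz":-0.0,"grip":1.0},{"rx":0,"ry":0,"rz":6.6,"tx":0.008,"ty":0.023,"tz":-0.0,"grip":1.0},{"rx":0,"ry":0,"rz":6.6,"tx":0.009,"ty":0.022,"tz":-0.0,"grip":1.0},{"rx":0,"ry":0,"rz":6.6,"tx":0.012,"ty":0.02,"tz":-0.0,"grip":1.0},{"rx":0,"ry":0,"rz":6.6,"tx":0.015,"ty":0.019,"tz":-0.001,"grip":1.0},{"rx":0,"ry":0,"rz":6.6,"tx":0.016,"ty":0.017,"tz":0.0,"grip":1.0},{"rx":0,"ry":0,"rz":6.6,"tx":0.019,"ty":0.015,"tz":0.0,"grip":1.0},{"rx":0,"ry":0,"rz":6.6,"tx":0.02,"ty":0.013,"tz":0.0,"grip":1.0}]
[{"rx":0,"ry":0,"rz":6.6,"tx":0.021,"ty":0.011,"tz":-0.0,"grip":1.0},{"rx":0,"ry":0,"rz":6.6,"tx":0.022,"ty":0.008,"tz":-0.0,"grip":1.0},{"rx":0,"ry":0,"rz":6.6,"tx":0.023,"ty":0.005,"tz":-0.0,"grip":1.0}]
```

View pics/s12c.png

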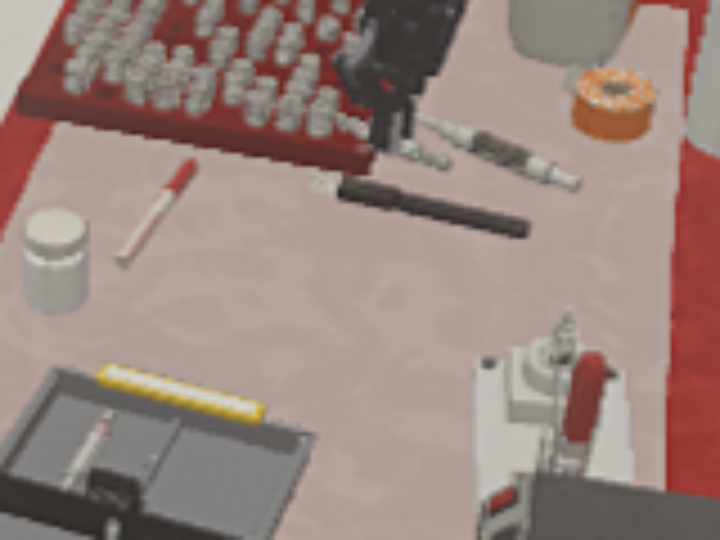

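step_arm(motion=[{"rx": 0,"ry": 0,"rz": 6.6,"tx": 0.004,"ty": 0.023,"tz": 0,"grip": 1.0},{"rx": 0,"ry": 0,"rz": 6.6,"tx": 0.008,"ty": 0.023,"tz": 0,"grip": 1.0},{"rx": 0,"ry": 0,"rz": 6.6,"tx": 0.009,"ty": 0.022,"tz": 0,"grip": 1.0},{"rx": 0,"ry": 0,"rz": 6.6,"tx": 0.012,"ty": 0.02,"tz": 0,"grip": 1.0},{"rx": 0,"ry": 0,"rz": 6.6,"tx": 0.015,"ty": 0.019,"tz": 0,"grip": 1.0},{"rx": 0,"ry": 0,"rz": 6.6,"tx": 0.016,"ty": 0.017,"tz": 0,"grip": 1.0},{"rx": 0,"ry": 0,"rz": 6.6,"tx": 0.019,"ty": 0.015,"tz": 0,"grip": 1.0},{"rx": 0,"ry": 0,"rz": 6.6,"tx": 0.02,"ty": 0.013,"tz": 0,"grip": 1.0}])

```text
t: 13.53
tcp_pos: [0.5035, 0.0345, 0.1165]
tool_rot: [0.506, 0.863, -0.001, -0.002]
ft_force: [0.4, 0.0, -0.2]
finger_gap: 0.118
```

step_arm(motion=[{"rx": 0,"ry": 0,"rz": 6.6,"tx": 0.021,"ty": 0.011,"tz": 0,"grip": 1.0},{"rx": 0,"ry": 0,"rz": 6.6,"tx": 0.022,"ty": 0.008,"tz": 0,"grip": 1.0},{"rx": 0,"ry": 0,"rz": 6.6,"tx": 0.023,"ty": 0.005,"tz": 0,"grip": 1.0},{"rx": 0,"ry": 0,"rz": 0,"tx": 0,"ty": 0,"tz": 0,"grip": 1.0},{"rx": 0,"ry": 0,"rz": 0,"tx": 0,"ty": 0,"tz": 0,"grip": 1.0},{"rx": 0,"ry": 0,"rz": 0,"tx": 0,"ty": 0,"tz": 0,"grip": 1.0},{"rx": 0,"ry": 0,"rz": 0,"tx": 0,"ty": 0,"tz": 0,"grip": 1.0}])

```text
t: 14.12
tcp_pos: [0.5013, 0.103, 0.1182]
tool_rot: [0.644, 0.765, -0.001, -0.001]
ft_force: [-0.6, 0.8, -1.4]
finger_gap: 0.118
```

```bash
python3 plan.py .5017 .1044 .0165 9.9 1
```

```text
from [0.5013, 0.103, 0.1182] psi 9.7 dpsi 0.2 q [0.06, -0.11, 1.98, -0.0, 1.27, -0.11] t 14.12 gap 0.118 F [-0.6, 0.8, -1.4] end err mm [0.4, -0.2, -0.3]
[{"rx":0,"ry":0,"rz":-0.1,"tx":0.0,"ty":0.0,"tz":0.034,"grip":1.0},{"rx":0,"ry":0,"rz":-0.1,"tx":0.001,"ty":0.0,"tz":0.034,"grip":1.0},{"rx":0,"ry":0,"rz":-0.1,"tx":0.0,"ty":0.001,"tz":0.034,"grip":1.0}]
```

step_arm(motion=[{"rx": 0,"ry": 0,"rz": 0,"tx": 0.001,"ty": 0,"tz": 0.035,"grip": 1.0},{"rx": 0,"ry": 0,"rz": 0,"tx": 0,"ty": 0,"tz": 0.034,"grip": 1.0},{"rx": 0,"ry": 0,"rz": 0,"tx": 0,"ty": 0,"tz": 0.022,"grip": 1.0},{"rx": 0,"ry": 0,"rz": 0,"tx": 0,"ty": 0,"tz": 0.008,"grip": 1.0},{"rx": 0,"ry": 0,"rz": 0,"tx": 0,"ty": 0,"tz": 0,"grip": 1.0},{"rx": 0,"ry": 0,"rz": 0,"tx": 0,"ty": 0,"tz": 0,"grip": 1.0},{"rx": 0,"ry": 0,"rz": 0,"tx": 0,"ty": 0,"tz": 0,"grip": 1.0}])

```text
t: 14.7
tcp_pos: [0.5034, 0.1046, 0.0223]
tool_rot: [0.645, 0.764, 0.001, 0.001]
ft_force: [-0.1, 0.0, -0.8]
finger_gap: 0.119
```

step_arm(motion=[{"rx": 0,"ry": 0,"rz": 0,"tx": 0,"ty": -0.001,"tz": 0.004,"grip": 1.0},{"rx": 0,"ry": 0,"rz": 0,"tx": 0,"ty": 0,"tz": 0,"grip": 1.0},{"rx": 0,"ry": 0,"rz": 0,"tx": 0,"ty": 0,"tz": 0,"grip": 0.4},{"rx": 0,"ry": 0,"rz": 0,"tx": 0,"ty": 0,"tz": 0,"grip": 0.4},{"rx": 0,"ry": 0,"rz": 0,"tx": 0,"ty": 0,"tz": 0,"grip": 0.4},{"rx": 0,"ry": 0,"rz": 0,"tx": 0,"ty": 0,"tz": -0.03,"grip": 0.4},{"rx": 0,"ry": 0,"rz": 0,"tx": 0,"ty": 0,"tz": -0.04,"grip": 0.4},{"rx": 0,"ry": 0,"rz": 0,"tx": 0,"ty": 0,"tz": -0.035,"grip": 0.4}])

```text
t: 15.37
tcp_pos: [0.5001, 0.1046, 0.1223]
tool_rot: [0.644, 0.765, -0.001, -0.001]
ft_force: [1.4, 0.5, 0.5]
finger_gap: 0.303
```

```bash
python3 plan.py .523 -.2414 .1 101 -0.1;python3 -c "
from h import *
im=optics.capture('scene'); cv2.imwrite('pics/s13c.png',cv2.resize(im[160:320,190:350],None,fx=3.7,fy=3.7))"
```

```text
from [0.5001, 0.1046, 0.1223] psi 9.8 dpsi -88.8 q [0.06, -0.12, 1.98, -0.0, 1.28, -0.11] t 15.37 gap 0.303 F [1.4, 0.5, 0.5] end err mm [0.3, 0.1, 0.3]
[{"rx":0,"ry":0,"rz":6.8,"tx":-0.027,"ty":-0.003,"tz":0.002,"grip":-0.1},{"rx":0,"ry":0,"rz":6.8,"tx":-0.026,"ty":0.001,"tz":0.001,"grip":-0.1},{"rx":0,"ry":0,"rz":6.8,"tx":-0.027,"ty":0.003,"tz":0.002,"grip":-0.1},{"rx":0,"ry":0,"rz":6.8,"tx":-0.025,"ty":0.007,"tz":0.002,"grip":-0.1},{"rx":0,"ry":0,"rz":6.8,"tx":-0.025,"ty":0.009,"tz":0.002,"grip":-0.1},{"rx":0,"ry":0,"rz":6.8,"tx":-0.024,"ty":0.013,"tz":0.001,"grip":-0.1},{"rx":0,"ry":0,"rz":6.8,"tx":-0.022,"ty":0.015,"tz":0.002,"grip":-0.1},{"rx":0,"ry":0,"rz":6.8,"tx":-0.02,"ty":0.018,"tz":0.002,"grip":-0.1}]
[{"rx":0,"ry":0,"rz":6.8,"tx":-0.017,"ty":0.02,"tz":0.001,"grip":-0.1},{"rx":0,"ry":0,"rz":6.8,"tx":-0.016,"ty":0.022,"tz":0.002,"grip":-0.1},{"rx":0,"ry":0,"rz":6.8,"tx":-0.012,"ty":0.023,"tz":0.002,"grip":-0.1},{"rx":0,"ry":0,"rz":6.8,"tx":-0.01,"ty":0.025,"tz":0.002,"grip":-0.1},{"rx":0,"ry":0,"rz":6.8,"tx":-0.006,"ty":0.026,"tz":0.001,"grip":-0.1}]
```

View pics/s13c.png

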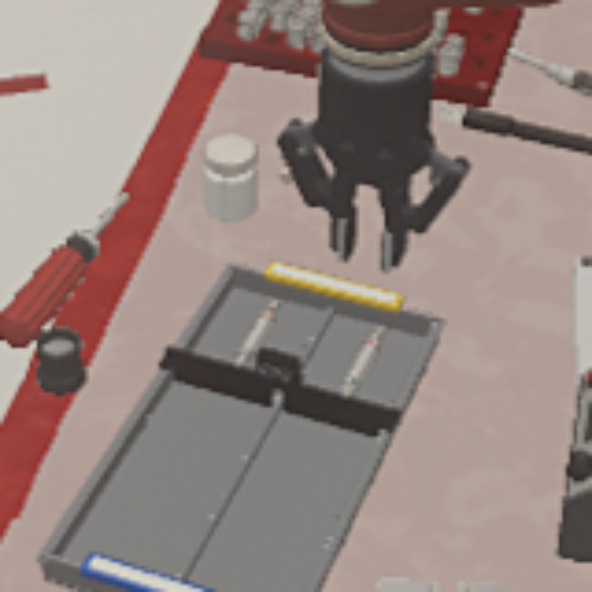

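```bash
python3 plan.py .508 -.2443 .1 101 -0.1 .035
```

```text
from [0.5054, 0.1051, 0.1313] psi 9.8 dpsi -88.8 q [0.06, -0.13, 1.97, 0.0, 1.28, -0.11] t 15.42 gap 0.3 F [3.9, 1.4, 4.8] end err mm [-0.4, -0.2, 0.3]
[{"rx":0,"ry":0,"rz":6.8,"tx":-0.027,"ty":-0.004,"tz":0.002,"grip":-0.1},{"rx":0,"ry":0,"rz":6.8,"tx":-0.026,"ty":-0.002,"tz":0.003,"grip":-0.1},{"rx":0,"ry":0,"rz":6.8,"tx":-0.027,"ty":0.002,"tz":0.002,"grip":-0.1},{"rx":0,"ry":0,"rz":6.8,"tx":-0.026,"ty":0.006,"tz":0.003,"grip":-0.1},{"rx":0,"ry":0,"rz":6.8,"tx":-0.026,"ty":0.008,"tz":0.002,"grip":-0.1},{"rx":0,"ry":0,"rz":6.8,"tx":-0.025,"ty":0.011,"tz":0.002,"grip":-0.1},{"rx":0,"ry":0,"rz":6.8,"tx":-0.022,"ty":0.014,"tz":0.003,"grip":-0.1},{"rx":0,"ry":0,"rz":6.8,"tx":-0.022,"ty":0.017,"tz":0.002,"grip":-0.1}]
[{"rx":0,"ry":0,"rz":6.8,"tx":-0.019,"ty":0.019,"tz":0.003,"grip":-0.1},{"rx":0,"ry":0,"rz":6.8,"tx":-0.016,"ty":0.021,"tz":0.002,"grip":-0.1},{"rx":0,"ry":0,"rz":6.8,"tx":-0.014,"ty":0.023,"tz":0.003,"grip":-0.1},{"rx":0,"ry":0,"rz":6.8,"tx":-0.011,"ty":0.024,"tz":0.002,"grip":-0.1},{"rx":0,"ry":0,"rz":6.8,"tx":-0.009,"ty":0.026,"tz":0.002,"grip":-0.1}]
```

step_arm(motion=[{"rx": 0,"ry": 0,"rz": 6.8,"tx": -0.027,"ty": -0.004,"tz": 0.001,"grip": -0.1},{"rx": 0,"ry": 0,"rz": 6.8,"tx": -0.026,"ty": -0.002,"tz": 0.002,"grip": -0.1},{"rx": 0,"ry": 0,"rz": 6.8,"tx": -0.027,"ty": 0.002,"tz": 0.001,"grip": -0.1},{"rx": 0,"ry": 0,"rz": 6.8,"tx": -0.026,"ty": 0.006,"tz": 0.002,"grip": -0.1},{"rx": 0,"ry": 0,"rz": 6.8,"tx": -0.026,"ty": 0.008,"tz": 0.002,"grip": -0.1},{"rx": 0,"ry": 0,"rz": 6.8,"tx": -0.025,"ty": 0.011,"tz": 0.001,"grip": -0.1},{"rx": 0,"ry": 0,"rz": 6.8,"tx": -0.022,"ty": 0.014,"tz": 0.002,"grip": -0.1},{"rx": 0,"ry": 0,"rz": 6.8,"tx": -0.022,"ty": 0.017,"tz": 0.002,"grip": -0.1}])

```text
t: 16.08
tcp_pos: [0.5022, -0.1121, 0.1084]
tool_rot: [0.924, 0.383, 0.0, 0.0]
ft_force: [0.0, -0.2, 0.4]
finger_gap: 0.549
```

step_arm(motion=[{"rx": 0,"ry": 0,"rz": 6.8,"tx": -0.019,"ty": 0.019,"tz": 0.002,"grip": -0.1},{"rx": 0,"ry": 0,"rz": 6.8,"tx": -0.016,"ty": 0.021,"tz": 0.001,"grip": -0.1},{"rx": 0,"ry": 0,"rz": 6.8,"tx": -0.014,"ty": 0.023,"tz": 0.002,"grip": -0.1},{"rx": 0,"ry": 0,"rz": 6.8,"tx": -0.011,"ty": 0.024,"tz": 0.001,"grip": -0.1},{"rx": 0,"ry": 0,"rz": 6.8,"tx": -0.009,"ty": 0.026,"tz": 0.001,"grip": -0.1},{"rx": 0,"ry": 0,"rz": 0,"tx": 0,"ty": 0,"tz": 0,"grip": -0.1},{"rx": 0,"ry": 0,"rz": 0,"tx": 0,"ty": 0,"tz": 0,"grip": -0.1},{"rx": 0,"ry": 0,"rz": 0,"tx": 0,"ty": 0,"tz": 0,"grip": -0.1}])

```text
t: 16.75
tcp_pos: [0.5026, -0.2445, 0.1011]
tool_rot: [0.995, 0.099, -0.0, -0.0]
ft_force: [-1.1, -0.1, -0.6]
finger_gap: 0.546
```

```bash
python3 plan.py .508 -.2443 .012 101 -0.1 .035
```

```text
from [0.5026, -0.2445, 0.1011] psi -78.6 dpsi -0.4 q [-0.59, 0.02, 1.88, 0.0, 1.23, 0.79] t 16.75 gap 0.546 F [-1.1, -0.1, -0.6] end err mm [-0.3, -0.2, 0.1]
[{"rx":0,"ry":0,"rz":0.1,"tx":0.002,"ty":0.0,"tz":0.03,"grip":-0.1},{"rx":0,"ry":0,"rz":0.1,"tx":0.002,"ty":0.001,"tz":0.029,"grip":-0.1},{"rx":0,"ry":0,"rz":0.1,"tx":0.001,"ty":-0.0,"tz":0.03,"grip":-0.1}]
```

step_arm(motion=[{"rx": 0,"ry": 0,"rz": 0.2,"tx": 0.003,"ty": 0.001,"tz": 0.033,"grip": -0.1},{"rx": 0,"ry": 0,"rz": 0.2,"tx": 0.002,"ty": 0,"tz": 0.033,"grip": -0.1},{"rx": 0,"ry": 0,"rz": 0,"tx": 0,"ty": 0,"tz": 0.021,"grip": -0.1},{"rx": 0,"ry": 0,"rz": 0,"tx": 0,"ty": 0,"tz": 0,"grip": -0.1},{"rx": 0,"ry": 0,"rz": 0,"tx": 0,"ty": 0,"tz": 0,"grip": -0.1},{"rx": 0,"ry": 0,"rz": 0,"tx": 0,"ty": 0,"tz": 0,"grip": -0.1}])

```text
t: 17.25
tcp_pos: [0.5089, -0.2448, 0.0158]
tool_rot: [0.995, 0.096, 0.001, 0.001]
ft_force: [0.1, 0.1, 0.2]
finger_gap: 0.551
```

```bash
python3 plan.py .508 -.2443 .012 101 -0.1 .035;python3 -c "
from h import *
im=optics.capture('scene'); cv2.imwrite('pics/s14c.png',cv2.resize(im[140:240,260:400],None,fx=5,fy=5))"
```

```text
from [0.5089, -0.2448, 0.0158] psi -79.0 dpsi -0.0 q [-0.58, 0.16, 1.91, 0.0, 1.08, 0.8] t 17.25 gap 0.551 F [0.1, 0.1, 0.2] end err mm [-0.3, 0.3, -0.2]
[{"rx":0,"ry":0,"rz":0.0,"tx":-0.001,"ty":-0.001,"tz":0.004,"grip":-0.1}]
```

View pics/s14c.png

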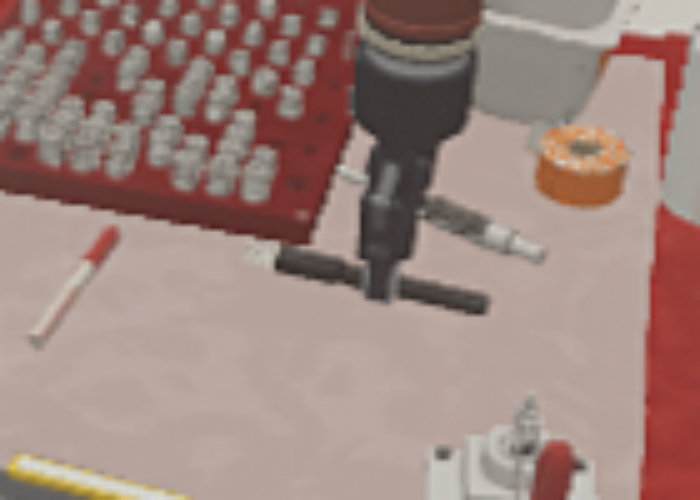

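step_arm(motion=[{"rx": 0,"ry": 0,"rz": 0,"tx": -0.001,"ty": 0,"tz": 0.004,"grip": -0.1},{"rx": 0,"ry": 0,"rz": 0,"tx": 0,"ty": 0,"tz": 0,"grip": 1},{"rx": 0,"ry": 0,"rz": 0,"tx": 0,"ty": 0,"tz": 0,"grip": 1},{"rx": 0,"ry": 0,"rz": 0,"tx": 0,"ty": 0,"tz": 0,"grip": 1},{"rx": 0,"ry": 0,"rz": 0,"tx": 0,"ty": 0,"tz": 0,"grip": 1},{"rx": 0,"ry": 0,"rz": 0,"tx": 0,"ty": 0,"tz": 0,"grip": 1}], newtons=50)

```text
t: 17.8
tcp_pos: [0.5075, -0.2456, 0.0113]
tool_rot: [0.995, 0.095, 0.001, 0.001]
ft_force: [-0.9, -0.2, 4.0]
finger_gap: 0.193
```

step_arm(motion=[{"rx": 0,"ry": 0,"rz": 0,"tx": 0,"ty": 0,"tz": -0.03,"grip": 1},{"rx": 0,"ry": 0,"rz": 0,"tx": 0,"ty": 0,"tz": -0.04,"grip": 1},{"rx": 0,"ry": 0,"rz": 0,"tx": 0,"ty": 0,"tz": -0.04,"grip": 1},{"rx": 0,"ry": 0,"rz": 0,"tx": 0,"ty": 0,"tz": 0,"grip": 1},{"rx": 0,"ry": 0,"rz": 0,"tx": 0,"ty": 0,"tz": 0,"grip": 1},{"rx": 0,"ry": 0,"rz": 0,"tx": 0,"ty": 0,"tz": 0,"grip": 1}])

```text
t: 18.3
tcp_pos: [0.5064, -0.2449, 0.1198]
tool_rot: [0.995, 0.095, -0.0, -0.0]
ft_force: [-0.2, 0.3, -1.2]
finger_gap: 0.19
```

```bash
python3 plan.py .5621 .2594 .12 9.9 1;python3 -c "
from h import *
im=optics.capture('scene'); cv2.imwrite('pics/s15c.png',cv2.resize(im[130:230,260:400],None,fx=5,fy=5))"
```

```text
from [0.5064, -0.2449, 0.1198] psi -79.1 dpsi 89.0 q [-0.58, 0.01, 1.86, -0.0, 1.27, 0.8] t 18.3 gap 0.19 F [-0.2, 0.3, -1.2] end err mm [-0.2, 0.4, -0.2]
[{"rx":0,"ry":0,"rz":-6.4,"tx":0.011,"ty":-0.035,"tz":-0.0,"grip":1.0},{"rx":0,"ry":0,"rz":-6.4,"tx":0.014,"ty":-0.033,"tz":-0.0,"grip":1.0},{"rx":0,"ry":0,"rz":-6.4,"tx":0.018,"ty":-0.031,"tz":-0.0,"grip":1.0},{"rx":0,"ry":0,"rz":-6.4,"tx":0.022,"ty":-0.029,"tz":-0.0,"grip":1.0},{"rx":0,"ry":0,"rz":-6.4,"tx":0.025,"ty":-0.027,"tz":-0.0,"grip":1.0},{"rx":0,"ry":0,"rz":-6.4,"tx":0.027,"ty":-0.024,"tz":-0.0,"grip":1.0},{"rx":0,"ry":0,"rz":-6.4,"tx":0.03,"ty":-0.02,"tz":-0.0,"grip":1.0},{"rx":0,"ry":0,"rz":-6.4,"tx":0.032,"ty":-0.017,"tz":-0.0,"grip":1.0}]
[{"rx":0,"ry":0,"rz":-6.4,"tx":0.034,"ty":-0.013,"tz":-0.0,"grip":1.0},{"rx":0,"ry":0,"rz":-6.4,"tx":0.035,"ty":-0.01,"tz":-0.0,"grip":1.0},{"rx":0,"ry":0,"rz":-6.4,"tx":0.035,"ty":-0.005,"tz":-0.0,"grip":1.0},{"rx":0,"ry":0,"rz":-6.4,"tx":0.037,"ty":-0.002,"tz":-0.0,"grip":1.0},{"rx":0,"ry":0,"rz":-6.4,"tx":0.036,"ty":0.003,"tz":-0.0,"grip":1.0},{"rx":0,"ry":0,"rz":-6.4,"tx":0.036,"ty":0.006,"tz":-0.0,"grip":1.0}]
```

View pics/s15c.png

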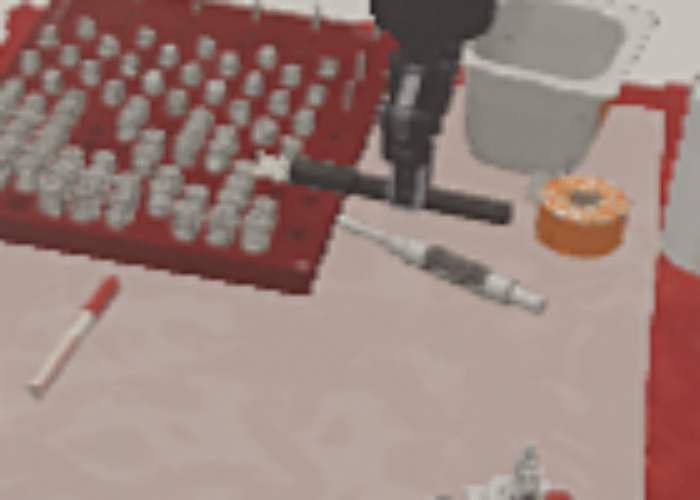

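step_arm(motion=[{"rx": 0,"ry": 0,"rz": -6.4,"tx": 0.011,"ty": -0.035,"tz": 0,"grip": 1.0},{"rx": 0,"ry": 0,"rz": -6.4,"tx": 0.014,"ty": -0.033,"tz": 0,"grip": 1.0},{"rx": 0,"ry": 0,"rz": -6.4,"tx": 0.018,"ty": -0.031,"tz": 0,"grip": 1.0},{"rx": 0,"ry": 0,"rz": -6.4,"tx": 0.022,"ty": -0.029,"tz": 0,"grip": 1.0},{"rx": 0,"ry": 0,"rz": -6.4,"tx": 0.025,"ty": -0.027,"tz": 0,"grip": 1.0},{"rx": 0,"ry": 0,"rz": -6.4,"tx": 0.027,"ty": -0.024,"tz": 0,"grip": 1.0},{"rx": 0,"ry": 0,"rz": -6.4,"tx": 0.03,"ty": -0.02,"tz": 0,"grip": 1.0},{"rx": 0,"ry": 0,"rz": -6.4,"tx": 0.032,"ty": -0.017,"tz": 0,"grip": 1.0}])

```text
t: 19.02
tcp_pos: [0.537, 0.0449, 0.1177]
tool_rot: [0.855, 0.518, -0.002, -0.001]
ft_force: [-0.2, -0.1, -0.3]
finger_gap: 0.192
```

step_arm(motion=[{"rx": 0,"ry": 0,"rz": -6.4,"tx": 0.034,"ty": -0.013,"tz": 0,"grip": 1.0},{"rx": 0,"ry": 0,"rz": -6.4,"tx": 0.035,"ty": -0.01,"tz": 0,"grip": 1.0},{"rx": 0,"ry": 0,"rz": -6.4,"tx": 0.035,"ty": -0.005,"tz": 0,"grip": 1.0},{"rx": 0,"ry": 0,"rz": -6.4,"tx": 0.037,"ty": -0.002,"tz": 0,"grip": 1.0},{"rx": 0,"ry": 0,"rz": -6.4,"tx": 0.036,"ty": 0.003,"tz": 0,"grip": 1.0},{"rx": 0,"ry": 0,"rz": -6.4,"tx": 0.036,"ty": 0.006,"tz": 0,"grip": 1.0},{"rx": 0,"ry": 0,"rz": 0,"tx": 0,"ty": 0,"tz": 0,"grip": 1.0},{"rx": 0,"ry": 0,"rz": 0,"tx": 0,"ty": 0,"tz": 0,"grip": 1.0}])

```text
t: 19.68
tcp_pos: [0.5606, 0.2609, 0.1174]
tool_rot: [0.638, 0.77, -0.002, -0.001]
ft_force: [0.4, -0.5, 0.0]
finger_gap: 0.192
```

step_arm(motion=[{"rx": 0,"ry": 0,"rz": 0,"tx": 0,"ty": 0,"tz": 0,"grip": 1.0},{"rx": 0,"ry": 0,"rz": 0,"tx": 0,"ty": 0,"tz": 0,"grip": 1.0}])

```text
t: 19.85
tcp_pos: [0.5615, 0.2584, 0.1187]
tool_rot: [0.64, 0.769, -0.001, -0.001]
ft_force: [-0.1, 0.3, 0.2]
finger_gap: 0.188
```

```bash
python3 plan.py .5621 .2594 .017 9.9 1;python3 -c "
from h import *
im=optics.capture('scene'); cv2.imwrite('pics/s16c.png',cv2.resize(im[160:340,190:350],None,fx=3.5,fy=3.5))"
```

```text
from [0.5615, 0.2584, 0.1187] psi 10.5 dpsi -0.6 q [0.31, 0.14, 1.73, -0.0, 1.28, 0.13] t 19.85 gap 0.188 F [-0.1, 0.3, 0.2] end err mm [0.2, 0.2, -0.3]
[{"rx":0,"ry":0,"rz":0.2,"tx":0.0,"ty":0.0,"tz":0.034,"grip":1.0},{"rx":0,"ry":0,"rz":0.2,"tx":0.001,"ty":0.001,"tz":0.034,"grip":1.0},{"rx":0,"ry":0,"rz":0.2,"tx":-0.0,"ty":-0.0,"tz":0.034,"grip":1.0}]
```

View pics/s16c.png

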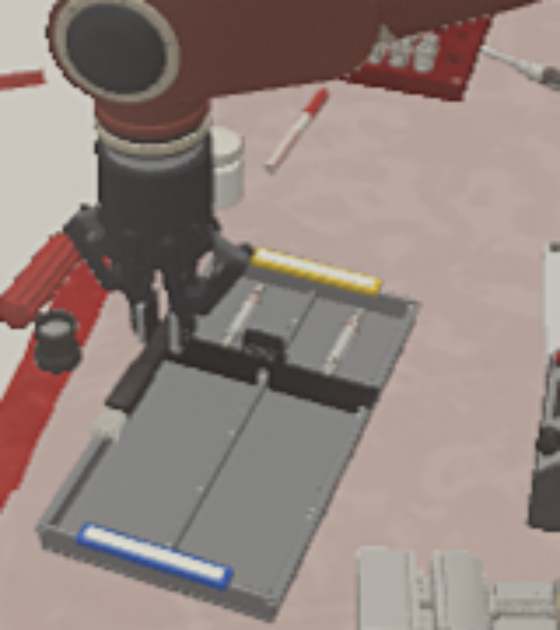

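step_arm(motion=[{"rx": 0,"ry": 0,"rz": 0.3,"tx": 0.001,"ty": 0,"tz": 0.035,"grip": 1.0},{"rx": 0,"ry": 0,"rz": 0.3,"tx": 0,"ty": 0,"tz": 0.033,"grip": 1.0},{"rx": 0,"ry": 0,"rz": 0,"tx": 0,"ty": 0,"tz": 0.022,"grip": 1.0},{"rx": 0,"ry": 0,"rz": 0,"tx": 0,"ty": 0,"tz": 0.008,"grip": 1.0},{"rx": 0,"ry": 0,"rz": 0,"tx": 0,"ty": 0,"tz": 0,"grip": 1.0},{"rx": 0,"ry": 0,"rz": 0,"tx": 0,"ty": 0,"tz": 0,"grip": 1.0},{"rx": 0,"ry": 0,"rz": 0,"tx": 0,"ty": 0,"tz": 0,"grip": 1.0}])

```text
t: 20.48
tcp_pos: [0.5638, 0.2607, 0.0246]
tool_rot: [0.643, 0.766, 0.002, 0.001]
ft_force: [0.1, 0.2, -0.1]
finger_gap: 0.195
```

```bash
python3 plan.py .5621 .2594 .017 9.9 1;python3 -c "
from h import *
im=optics.capture('scene'); cv2.imwrite('pics/s17c.png',cv2.resize(im[160:340,190:350],None,fx=3.5,fy=3.5))"
```

```text
from [0.5638, 0.2607, 0.0246] psi 9.9 dpsi -0.0 q [0.31, 0.26, 1.77, 0.0, 1.11, 0.14] t 20.48 gap 0.195 F [0.1, 0.2, -0.1] end err mm [-0.1, 0.0, -0.4]
[{"rx":0,"ry":0,"rz":0.0,"tx":-0.001,"ty":-0.002,"tz":0.008,"grip":1.0}]
```

View pics/s17c.png

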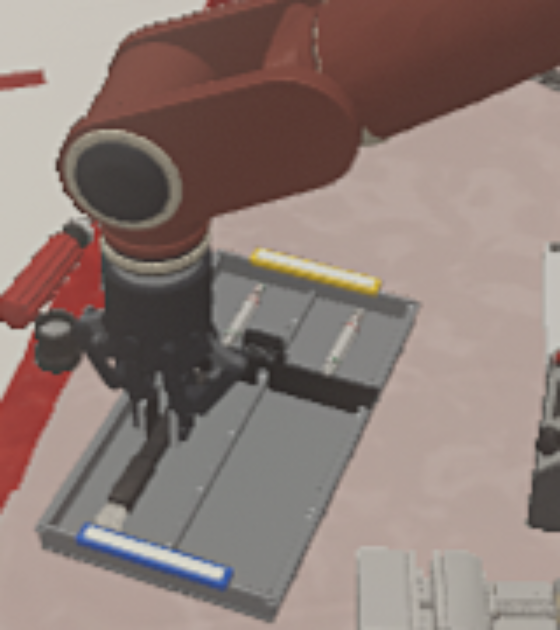

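step_arm(motion=[{"rx": 0,"ry": 0,"rz": 0,"tx": -0.001,"ty": 0,"tz": 0.005,"grip": 1.0},{"rx": 0,"ry": 0,"rz": 0,"tx": 0,"ty": 0,"tz": 0,"grip": 1.0},{"rx": 0,"ry": 0,"rz": 0,"tx": 0,"ty": 0,"tz": 0,"grip": 1.0}])

```text
t: 20.78
tcp_pos: [0.5624, 0.2596, 0.0177]
tool_rot: [0.643, 0.766, 0.0, 0.0]
ft_force: [-0.1, -0.7, 0.3]
finger_gap: 0.197
```

step_arm(motion=[{"rx": 0,"ry": 0,"rz": 0,"tx": 0,"ty": 0,"tz": 0.001,"grip": 0.3},{"rx": 0,"ry": 0,"rz": 0,"tx": 0,"ty": 0,"tz": 0,"grip": 0.3},{"rx": 0,"ry": 0,"rz": 0,"tx": 0,"ty": 0,"tz": 0,"grip": 0.3},{"rx": 0,"ry": 0,"rz": 0,"tx": 0,"ty": 0,"tz": 0,"grip": 0.3},{"rx": 0,"ry": 0,"rz": 0,"tx": 0,"ty": 0,"tz": -0.03,"grip": 0.3},{"rx": 0,"ry": 0,"rz": 0,"tx": 0,"ty": 0,"tz": -0.04,"grip": 0.3},{"rx": 0,"ry": 0,"rz": 0,"tx": 0,"ty": 0,"tz": -0.035,"grip": 0.3},{"rx": 0,"ry": 0,"rz": 0,"tx": 0,"ty": 0,"tz": 0,"grip": 0.3}])

```text
t: 21.45
tcp_pos: [0.5673, 0.2614, 0.131]
tool_rot: [0.643, 0.766, 0.006, 0.004]
ft_force: [1.4, -0.0, 1.2]
finger_gap: 0.347
```

```bash
python3 plan.py .4965 -.335 .11 -98.6 -0.1 .035;python3 -c "
from h import *
im=optics.capture('scene'); cv2.imwrite('pics/s18c.png',cv2.resize(im[160:340,190:350],None,fx=3.5,fy=3.5))"
```

```text
from [0.5673, 0.2614, 0.131] psi 10.0 dpsi 71.4 q [0.31, 0.13, 1.72, 0.0, 1.28, 0.14] t 21.45 gap 0.347 F [1.4, -0.0, 1.2] end err mm [0.4, -0.0, -0.0]
[{"rx":0,"ry":0,"rz":-4.0,"tx":-0.032,"ty":-0.01,"tz":0.001,"grip":-0.1},{"rx":0,"ry":0,"rz":-4.0,"tx":-0.031,"ty":-0.011,"tz":0.001,"grip":-0.1},{"rx":0,"ry":0,"rz":-4.0,"tx":-0.03,"ty":-0.014,"tz":0.001,"grip":-0.1},{"rx":0,"ry":0,"rz":-4.0,"tx":-0.03,"ty":-0.016,"tz":0.002,"grip":-0.1},{"rx":0,"ry":0,"rz":-4.0,"tx":-0.028,"ty":-0.018,"tz":0.001,"grip":-0.1},{"rx":0,"ry":0,"rz":-4.0,"tx":-0.026,"ty":-0.02,"tz":0.001,"grip":-0.1},{"rx":0,"ry":0,"rz":-4.0,"tx":-0.026,"ty":-0.022,"tz":0.001,"grip":-0.1},{"rx":0,"ry":0,"rz":-4.0,"tx":-0.023,"ty":-0.024,"tz":0.001,"grip":-0.1}]
[{"rx":0,"ry":0,"rz":-4.0,"tx":-0.022,"ty":-0.025,"tz":0.001,"grip":-0.1},{"rx":0,"ry":0,"rz":-4.0,"tx":-0.021,"ty":-0.026,"tz":0.002,"grip":-0.1},{"rx":0,"ry":0,"rz":-4.0,"tx":-0.018,"ty":-0.028,"tz":0.001,"grip":-0.1},{"rx":0,"ry":0,"rz":-4.0,"tx":-0.016,"ty":-0.029,"tz":0.001,"grip":-0.1},{"rx":0,"ry":0,"rz":-4.0,"tx":-0.014,"ty":-0.031,"tz":0.001,"grip":-0.1},{"rx":0,"ry":0,"rz":-4.0,"tx":-0.013,"ty":-0.031,"tz":0.001,"grip":-0.1},{"rx":0,"ry":0,"rz":-4.0,"tx":-0.01,"ty":-0.031,"tz":0.001,"grip":-0.1},{"rx":0,"ry":0,"rz":-4.0,"tx":-0.007,"ty":-0.033,"tz":0.002,"grip":-0.1}]
[{"rx":0,"ry":0,"rz":-4.0,"tx":-0.006,"ty":-0.033,"tz":0.001,"grip":-0.1},{"rx":0,"ry":0,"rz":-4.0,"tx":-0.003,"ty":-0.033,"tz":0.001,"grip":-0.1}]
```

View pics/s18c.png

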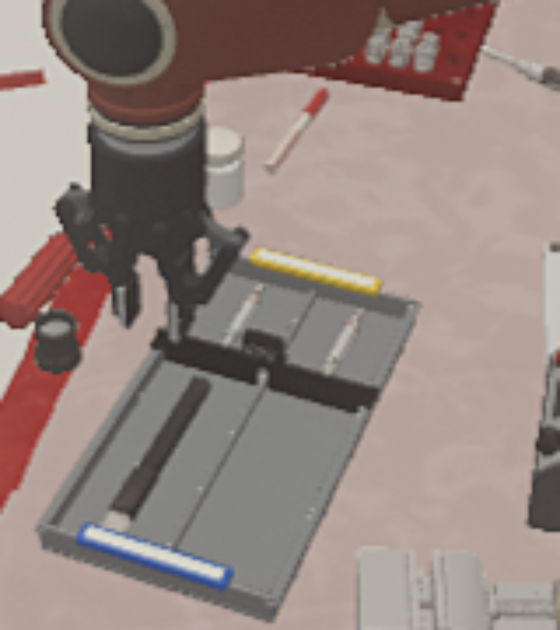

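step_arm(motion=[{"rx": 0,"ry": 0,"rz": -4.0,"tx": -0.032,"ty": -0.01,"tz": 0.001,"grip": -0.1},{"rx": 0,"ry": 0,"rz": -4.0,"tx": -0.031,"ty": -0.011,"tz": 0.001,"grip": -0.1},{"rx": 0,"ry": 0,"rz": -4.0,"tx": -0.03,"ty": -0.014,"tz": 0.001,"grip": -0.1},{"rx": 0,"ry": 0,"rz": -4.0,"tx": -0.03,"ty": -0.016,"tz": 0.001,"grip": -0.1},{"rx": 0,"ry": 0,"rz": -4.0,"tx": -0.028,"ty": -0.018,"tz": 0.001,"grip": -0.1},{"rx": 0,"ry": 0,"rz": -4.0,"tx": -0.026,"ty": -0.02,"tz": 0.001,"grip": -0.1},{"rx": 0,"ry": 0,"rz": -4.0,"tx": -0.026,"ty": -0.022,"tz": 0.001,"grip": -0.1},{"rx": 0,"ry": 0,"rz": -4.0,"tx": -0.023,"ty": -0.024,"tz": 0.001,"grip": -0.1}])

```text
t: 22.17
tcp_pos: [0.5292, -0.0068, 0.1122]
tool_rot: [0.405, 0.914, -0.0, -0.001]
ft_force: [0.6, 0.3, 0.0]
finger_gap: 0.546
```

step_arm(motion=[{"rx": 0,"ry": 0,"rz": -4.0,"tx": -0.022,"ty": -0.025,"tz": 0.001,"grip": -0.1},{"rx": 0,"ry": 0,"rz": -4.0,"tx": -0.021,"ty": -0.026,"tz": 0.001,"grip": -0.1},{"rx": 0,"ry": 0,"rz": -4.0,"tx": -0.018,"ty": -0.028,"tz": 0.001,"grip": -0.1},{"rx": 0,"ry": 0,"rz": -4.0,"tx": -0.016,"ty": -0.029,"tz": 0.001,"grip": -0.1},{"rx": 0,"ry": 0,"rz": -4.0,"tx": -0.014,"ty": -0.031,"tz": 0.001,"grip": -0.1},{"rx": 0,"ry": 0,"rz": -4.0,"tx": -0.013,"ty": -0.031,"tz": 0.001,"grip": -0.1},{"rx": 0,"ry": 0,"rz": -4.0,"tx": -0.01,"ty": -0.031,"tz": 0.001,"grip": -0.1},{"rx": 0,"ry": 0,"rz": -4.0,"tx": -0.007,"ty": -0.033,"tz": 0.001,"grip": -0.1}])

```text
t: 22.83
tcp_pos: [0.4981, -0.2717, 0.1041]
tool_rot: [0.138, 0.99, 0.0, -0.001]
ft_force: [0.5, -0.4, 0.6]
finger_gap: 0.552
```

step_arm(motion=[{"rx": 0,"ry": 0,"rz": -4.0,"tx": -0.006,"ty": -0.033,"tz": 0.001,"grip": -0.1},{"rx": 0,"ry": 0,"rz": -4.0,"tx": -0.003,"ty": -0.033,"tz": 0.001,"grip": -0.1},{"rx": 0,"ry": 0,"rz": 0,"tx": 0,"ty": 0,"tz": 0,"grip": -0.1},{"rx": 0,"ry": 0,"rz": 0,"tx": 0,"ty": 0,"tz": 0,"grip": -0.1},{"rx": 0,"ry": 0,"rz": 0,"tx": 0,"ty": 0,"tz": 0,"grip": -0.1},{"rx": 0,"ry": 0,"rz": 0,"tx": 0,"ty": 0,"tz": 0,"grip": -0.1}])

```text
t: 23.33
tcp_pos: [0.4916, -0.3354, 0.1025]
tool_rot: [0.07, 0.998, 0.001, -0.001]
ft_force: [-0.8, 0.5, -0.9]
finger_gap: 0.554
```

```bash
python3 plan.py .4965 -.335 .014 -98.6 -0.1 .035;python3 -c "
from h import *
im=optics.capture('scene'); cv2.imwrite('pics/s19c.png',cv2.resize(im[130:230,280:420],None,fx=5,fy=5))
im=optics.capture('top'); cv2.imwrite('pics/t19.png',cv2.resize(im[180:300,140:290],None,fx=5,fy=5,interpolation=cv2.INTER_CUBIC))"
```

```text
from [0.4916, -0.3354, 0.1025] psi 82.0 dpsi -0.6 q [-0.72, 0.11, 1.8, 0.0, 1.24, -2.15] t 23.33 gap 0.554 F [-0.8, 0.5, -0.9] end err mm [0.2, -0.1, -0.5]
[{"rx":0,"ry":0,"rz":0.2,"tx":-0.002,"ty":0.0,"tz":0.03,"grip":-0.1},{"rx":0,"ry":0,"rz":0.2,"tx":-0.001,"ty":0.001,"tz":0.029,"grip":-0.1},{"rx":0,"ry":0,"rz":0.2,"tx":-0.002,"ty":0.0,"tz":0.03,"grip":-0.1}]
```

View pics/s19c.png

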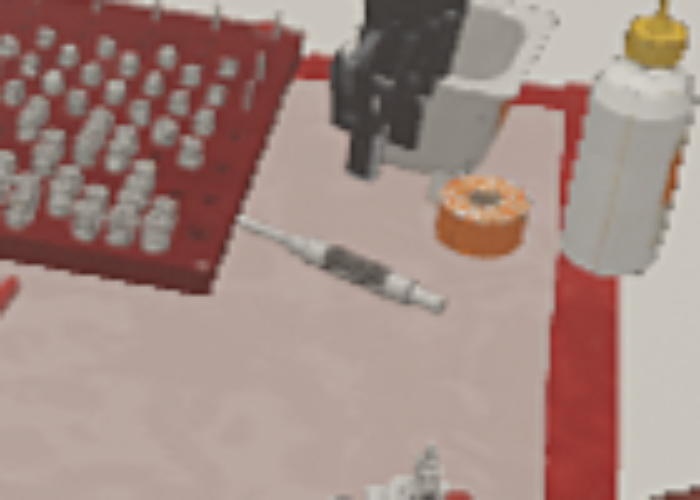

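View pics/t19.png

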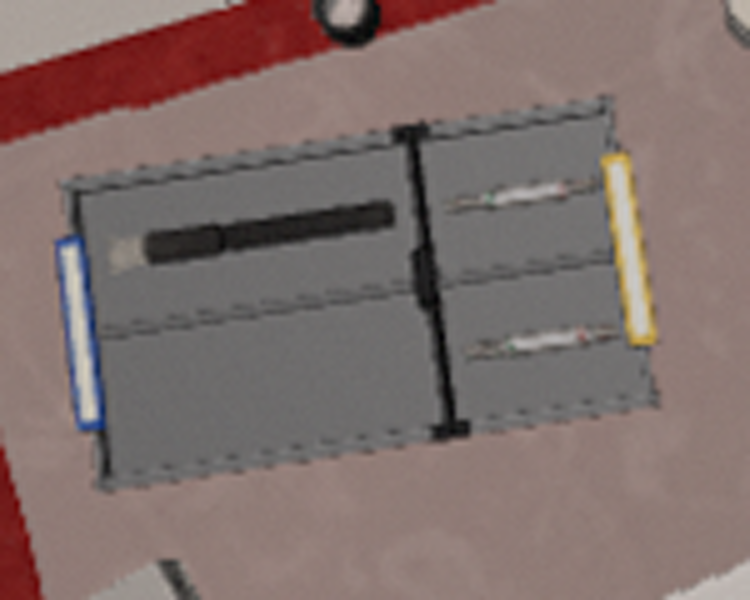

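```bash
python3 - <<'E'
from h import *
A=lambda u,v:((u+.5)/5-.5+140,(v+.5)/5-.5+180)
C=np.array([.527,.2095]); a=np.radians(99.9); Y=np.array([np.cos(a),np.sin(a)]); X=np.array([Y[1],-Y[0]])
for n,p,q,z in [("brush",(110,250),(395,213),.011),("gF",(448,210),(600,185),.010),("gN",(468,352),(618,333),.010),("tab",(425,277),(425,277),.058)]:
    P=ray("top",A(*p),z)[:2];Q=ray("top",A(*q),z)[:2];m=(P+Q)/2-C
    print(n,"x",round(m@X,4),"y",round(m@Y,4),"len",np.hypot(*(P-Q)).round(4),(P-Q)@X)
E
```

```text
brush x 0.0449 y 0.0575 len 0.1657 0.003639691823679469
gF x 0.0408 y -0.1005 len 0.0892 -0.0010917744902611843
gN x -0.0439 y -0.0994 len 0.0868 0.002274398353520536
tab x -0.0009 y -0.0424 len 0.0 0.0
```

step_arm(motion=[{"rx": 0,"ry": 0,"rz": 0.2,"tx": -0.002,"ty": 0.001,"tz": 0.033,"grip": -0.1},{"rx": 0,"ry": 0,"rz": 0.2,"tx": -0.002,"ty": 0,"tz": 0.03,"grip": -0.1},{"rx": 0,"ry": 0,"rz": 0.2,"tx": 0,"ty": 0,"tz": 0.02,"grip": -0.1},{"rx": 0,"ry": 0,"rz": 0,"tx": 0,"ty": 0,"tz": 0,"grip": -0.1},{"rx": 0,"ry": 0,"rz": 0,"tx": 0,"ty": 0,"tz": 0,"grip": -0.1},{"rx": 0,"ry": 0,"rz": 0,"tx": 0,"ty": 0,"tz": 0,"grip": -0.1}])

```text
t: 23.93
tcp_pos: [0.4968, -0.3366, 0.0219]
tool_rot: [0.075, 0.997, -0.001, 0.001]
ft_force: [0.0, -1.0, 0.2]
finger_gap: 0.551
```

```bash
python3 plan.py .4965 -.335 .0115 -98.6 -0.1 .035;python3 -c "
from h import *
im=optics.capture('scene'); cv2.imwrite('pics/s20c.png',cv2.resize(im[130:230,280:420],None,fx=5,fy=5))"
```

```text
from [0.4968, -0.3366, 0.0219] psi 81.4 dpsi 0.0 q [-0.72, 0.22, 1.82, 0.0, 1.1, -2.14] t 23.93 gap 0.551 F [0.0, -1.0, 0.2] end err mm [-0.3, 0.5, 0.4]
[{"rx":0,"ry":0,"rz":-0.0,"tx":0.001,"ty":0.002,"tz":0.01,"grip":-0.1}]
```

View pics/s20c.png

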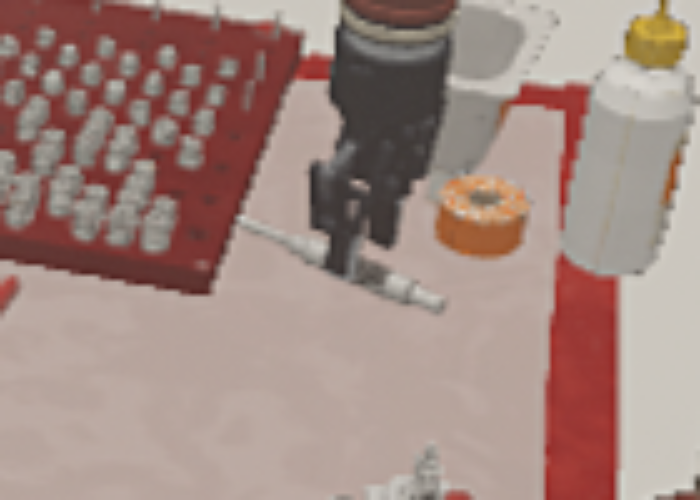

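step_arm(motion=[{"rx": 0,"ry": 0,"rz": 0,"tx": 0,"ty": 0.001,"tz": 0.008,"grip": -0.1},{"rx": 0,"ry": 0,"rz": 0,"tx": 0,"ty": 0,"tz": 0,"grip": -0.1},{"rx": 0,"ry": 0,"rz": 0,"tx": 0,"ty": 0,"tz": 0,"grip": -0.1}], newtons=60)

```text
t: 24.23
tcp_pos: [0.496, -0.3354, 0.0126]
tool_rot: [0.075, 0.997, -0.0, 0.0]
ft_force: [-0.2, 0.4, 0.3]
finger_gap: 0.549
```

step_arm(motion=[{"rx": 0,"ry": 0,"rz": 0,"tx": 0,"ty": 0,"tz": 0,"grip": 1},{"rx": 0,"ry": 0,"rz": 0,"tx": 0,"ty": 0,"tz": 0,"grip": 1},{"rx": 0,"ry": 0,"rz": 0,"tx": 0,"ty": 0,"tz": 0,"grip": 1},{"rx": 0,"ry": 0,"rz": 0,"tx": 0,"ty": 0,"tz": 0,"grip": 1},{"rx": 0,"ry": 0,"rz": 0,"tx": 0,"ty": 0,"tz": 0,"grip": 1}])

```text
t: 24.65
tcp_pos: [0.4963, -0.3357, 0.0129]
tool_rot: [0.075, 0.997, -0.0, 0.0]
ft_force: [-0.3, -0.1, 2.4]
finger_gap: 0.196
```

step_arm(motion=[{"rx": 0,"ry": 0,"rz": 0,"tx": 0,"ty": 0,"tz": -0.03,"grip": 1},{"rx": 0,"ry": 0,"rz": 0,"tx": 0,"ty": 0,"tz": -0.04,"grip": 1},{"rx": 0,"ry": 0,"rz": 0,"tx": 0,"ty": 0,"tz": -0.04,"grip": 1},{"rx": 0,"ry": 0,"rz": 0,"tx": 0,"ty": 0,"tz": 0,"grip": 1},{"rx": 0,"ry": 0,"rz": 0,"tx": 0,"ty": 0,"tz": 0,"grip": 1},{"rx": 0,"ry": 0,"rz": 0,"tx": 0,"ty": 0,"tz": 0,"grip": 1}])

```text
t: 25.15
tcp_pos: [0.4953, -0.3348, 0.1211]
tool_rot: [0.075, 0.997, 0.001, -0.001]
ft_force: [-0.5, -0.1, -2.6]
finger_gap: 0.197
```

```bash
python3 plan.py .4719 .2754 .12 9.9 1 .037;python3 -c "
from h import *
im=optics.capture('scene'); cv2.imwrite('pics/s21c.png',cv2.resize(im[110:230,280:420],None,fx=5,fy=5))"
```

```text
from [0.4953, -0.3348, 0.1211] psi 81.3 dpsi -71.4 q [-0.72, 0.09, 1.78, -0.0, 1.28, -2.14] t 25.15 gap 0.197 F [-0.5, -0.1, -2.6] end err mm [-0.4, 0.3, 0.1]
[{"rx":0,"ry":0,"rz":4.2,"tx":0.007,"ty":0.035,"tz":0.0,"grip":1.0},{"rx":0,"ry":0,"rz":4.2,"tx":0.009,"ty":0.035,"tz":0.0,"grip":1.0},{"rx":0,"ry":0,"rz":4.2,"tx":0.012,"ty":0.034,"tz":0.0,"grip":1.0},{"rx":0,"ry":0,"rz":4.2,"tx":0.014,"ty":0.033,"tz":0.0,"grip":1.0},{"rx":0,"ry":0,"rz":4.2,"tx":0.017,"ty":0.032,"tz":0.0,"grip":1.0},{"rx":0,"ry":0,"rz":4.2,"tx":0.019,"ty":0.03,"tz":0.0,"grip":1.0},{"rx":0,"ry":0,"rz":4.2,"tx":0.021,"ty":0.029,"tz":0.0,"grip":1.0},{"rx":0,"ry":0,"rz":4.2,"tx":0.023,"ty":0.028,"tz":0.001,"grip":1.0}]
[{"rx":0,"ry":0,"rz":4.2,"tx":0.025,"ty":0.025,"tz":-0.0,"grip":1.0},{"rx":0,"ry":0,"rz":4.2,"tx":0.027,"ty":0.024,"tz":-0.0,"grip":1.0},{"rx":0,"ry":0,"rz":4.2,"tx":0.029,"ty":0.022,"tz":-0.0,"grip":1.0},{"rx":0,"ry":0,"rz":4.2,"tx":0.03,"ty":0.019,"tz":-0.0,"grip":1.0},{"rx":0,"ry":0,"rz":4.2,"tx":0.032,"ty":0.017,"tz":-0.0,"grip":1.0},{"rx":0,"ry":0,"rz":4.2,"tx":0.032,"ty":0.015,"tz":-0.0,"grip":1.0},{"rx":0,"ry":0,"rz":4.2,"tx":0.034,"ty":0.013,"tz":-0.0,"grip":1.0},{"rx":0,"ry":0,"rz":4.2,"tx":0.034,"ty":0.01,"tz":0.0,"grip":1.0}]
[{"rx":0,"ry":0,"rz":4.2,"tx":0.036,"ty":0.007,"tz":0.0,"grip":1.0}]
```

View pics/s21c.png

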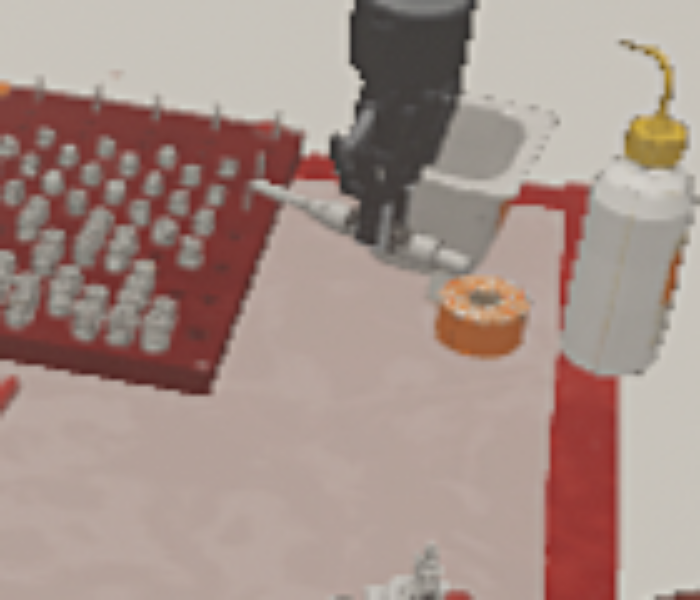

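step_arm(motion=[{"rx": 0,"ry": 0,"rz": 4.2,"tx": 0.007,"ty": 0.035,"tz": 0,"grip": 1.0},{"rx": 0,"ry": 0,"rz": 4.2,"tx": 0.009,"ty": 0.035,"tz": 0,"grip": 1.0},{"rx": 0,"ry": 0,"rz": 4.2,"tx": 0.012,"ty": 0.034,"tz": 0,"grip": 1.0},{"rx": 0,"ry": 0,"rz": 4.2,"tx": 0.014,"ty": 0.033,"tz": 0,"grip": 1.0},{"rx": 0,"ry": 0,"rz": 4.2,"tx": 0.017,"ty": 0.032,"tz": 0,"grip": 1.0},{"rx": 0,"ry": 0,"rz": 4.2,"tx": 0.019,"ty": 0.03,"tz": 0,"grip": 1.0},{"rx": 0,"ry": 0,"rz": 4.2,"tx": 0.021,"ty": 0.029,"tz": 0,"grip": 1.0},{"rx": 0,"ry": 0,"rz": 4.2,"tx": 0.023,"ty": 0.028,"tz": 0,"grip": 1.0}])

```text
t: 25.87
tcp_pos: [0.483, -0.0461, 0.1193]
tool_rot: [0.362, 0.932, -0.0, -0.003]
ft_force: [1.1, -0.0, -2.8]
finger_gap: 0.2
```

step_arm(motion=[{"rx": 0,"ry": 0,"rz": 4.2,"tx": 0.025,"ty": 0.025,"tz": 0,"grip": 1.0},{"rx": 0,"ry": 0,"rz": 4.2,"tx": 0.027,"ty": 0.024,"tz": 0,"grip": 1.0},{"rx": 0,"ry": 0,"rz": 4.2,"tx": 0.029,"ty": 0.022,"tz": 0,"grip": 1.0},{"rx": 0,"ry": 0,"rz": 4.2,"tx": 0.03,"ty": 0.019,"tz": 0,"grip": 1.0},{"rx": 0,"ry": 0,"rz": 4.2,"tx": 0.032,"ty": 0.017,"tz": 0,"grip": 1.0},{"rx": 0,"ry": 0,"rz": 4.2,"tx": 0.032,"ty": 0.015,"tz": 0,"grip": 1.0},{"rx": 0,"ry": 0,"rz": 4.2,"tx": 0.034,"ty": 0.013,"tz": 0,"grip": 1.0},{"rx": 0,"ry": 0,"rz": 4.2,"tx": 0.034,"ty": 0.01,"tz": 0,"grip": 1.0}])

```text
t: 26.53
tcp_pos: [0.472, 0.2397, 0.1193]
tool_rot: [0.616, 0.788, -0.002, -0.001]
ft_force: [0.9, 0.0, -2.5]
finger_gap: 0.196
```

step_arm(motion=[{"rx": 0,"ry": 0,"rz": 4.2,"tx": 0.036,"ty": 0.007,"tz": 0,"grip": 1.0},{"rx": 0,"ry": 0,"rz": 0,"tx": 0,"ty": 0,"tz": 0,"grip": 1},{"rx": 0,"ry": 0,"rz": 0,"tx": 0,"ty": 0,"tz": 0,"grip": 1},{"rx": 0,"ry": 0,"rz": 0,"tx": 0,"ty": 0,"tz": 0,"grip": 1},{"rx": 0,"ry": 0,"rz": 0,"tx": 0,"ty": 0,"tz": 0,"grip": 1}])

```text
t: 26.95
tcp_pos: [0.4714, 0.2739, 0.1206]
tool_rot: [0.643, 0.766, -0.001, -0.001]
ft_force: [0.3, -0.2, -2.5]
finger_gap: 0.202
```

```bash
python3 plan.py .4719 .2754 .018 9.9 1 .037;python3 -c "
from h import *
im=optics.capture('scene'); cv2.imwrite('pics/s22c.png',cv2.resize(im[160:340,190:350],None,fx=3.5,fy=3.5))"
```

```text
from [0.4714, 0.2739, 0.1206] psi 9.9 dpsi -0.0 q [0.39, -0.03, 1.9, -0.0, 1.27, 0.22] t 26.95 gap 0.202 F [0.3, -0.2, -2.5] end err mm [0.3, -0.4, -0.4]
[{"rx":0,"ry":0,"rz":0.0,"tx":0.0,"ty":0.0,"tz":0.034,"grip":1.0},{"rx":0,"ry":0,"rz":0.0,"tx":0.001,"ty":0.001,"tz":0.034,"grip":1.0},{"rx":0,"ry":0,"rz":0.0,"tx":0.0,"ty":-0.0,"tz":0.035,"grip":1.0}]
```

View pics/s22c.png

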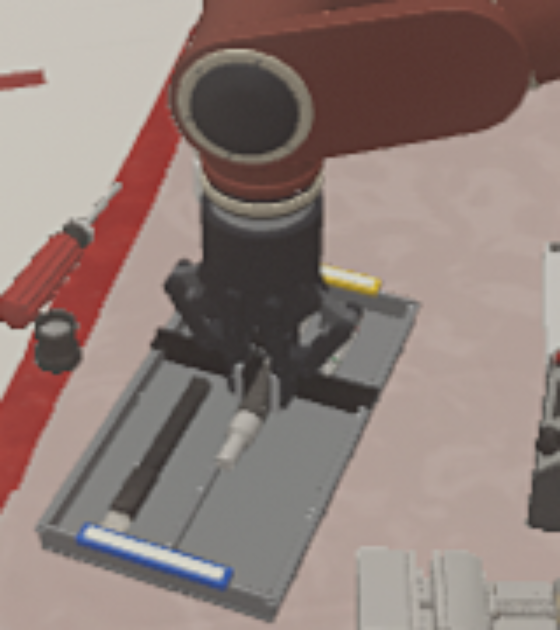

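step_arm(motion=[{"rx": 0,"ry": 0,"rz": 0,"tx": 0.001,"ty": 0,"tz": 0.035,"grip": 1.0},{"rx": 0,"ry": 0,"rz": 0,"tx": 0,"ty": 0,"tz": 0.033,"grip": 1.0},{"rx": 0,"ry": 0,"rz": 0,"tx": 0,"ty": 0,"tz": 0.022,"grip": 1.0},{"rx": 0,"ry": 0,"rz": 0,"tx": 0,"ty": 0,"tz": 0.008,"grip": 1.0},{"rx": 0,"ry": 0,"rz": 0,"tx": 0,"ty": 0,"tz": 0,"grip": 1.0},{"rx": 0,"ry": 0,"rz": 0,"tx": 0,"ty": 0,"tz": 0,"grip": 1.0},{"rx": 0,"ry": 0,"rz": 0,"tx": 0,"ty": 0,"tz": 0,"grip": 1.0},{"rx": 0,"ry": 0,"rz": 0,"tx": 0,"ty": 0,"tz": 0,"grip": 1.0}])

```text
t: 27.67
tcp_pos: [0.4738, 0.2766, 0.0267]
tool_rot: [0.643, 0.766, 0.002, 0.001]
ft_force: [0.0, 0.0, -2.9]
finger_gap: 0.196
```

```bash
python3 plan.py .4719 .2754 .018 9.9 1 .037;python3 -c "
from h import *
im=optics.capture('scene'); cv2.imwrite('pics/s23c.png',cv2.resize(im[160:340,190:350],None,fx=3.5,fy=3.5))"
```

```text
from [0.4738, 0.2766, 0.0267] psi 9.9 dpsi -0.0 q [0.39, 0.1, 1.94, -0.0, 1.09, 0.22] t 27.67 gap 0.196 F [0.0, 0.0, -2.9] end err mm [0.1, -0.1, -0.3]
[{"rx":0,"ry":0,"rz":0.0,"tx":-0.001,"ty":-0.002,"tz":0.009,"grip":1.0}]
```

View pics/s23c.png

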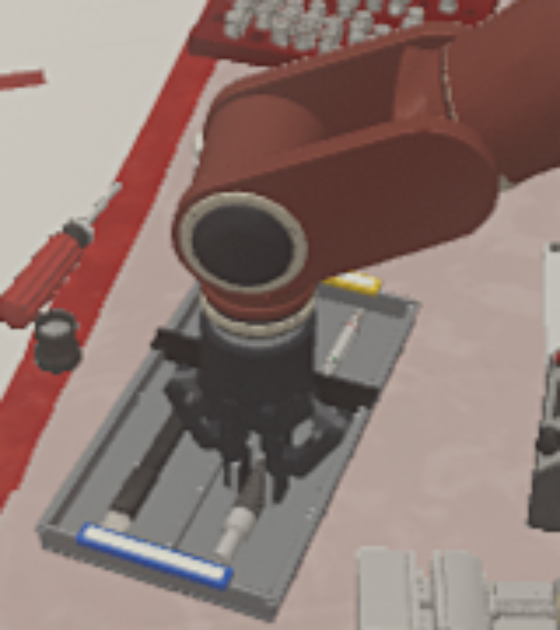

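step_arm(motion=[{"rx": 0,"ry": 0,"rz": 0,"tx": -0.001,"ty": -0.001,"tz": 0.007,"grip": 1.0},{"rx": 0,"ry": 0,"rz": 0,"tx": 0,"ty": 0,"tz": 0,"grip": 1.0},{"rx": 0,"ry": 0,"rz": 0,"tx": 0,"ty": 0,"tz": 0,"grip": 1.0},{"rx": 0,"ry": 0,"rz": 0,"tx": 0,"ty": 0,"tz": 0,"grip": 1.0}])

```text
t: 28.05
tcp_pos: [0.471, 0.2749, 0.0172]
tool_rot: [0.643, 0.766, -0.0, -0.0]
ft_force: [0.7, 0.7, -3.0]
finger_gap: 0.199
```

step_arm(motion=[{"rx": 0,"ry": 0,"rz": 0,"tx": 0,"ty": 0,"tz": 0,"grip": 0.3},{"rx": 0,"ry": 0,"rz": 0,"tx": 0,"ty": 0,"tz": 0,"grip": 0.3},{"rx": 0,"ry": 0,"rz": 0,"tx": 0,"ty": 0,"tz": 0,"grip": 0.3},{"rx": 0,"ry": 0,"rz": 0,"tx": 0,"ty": 0,"tz": 0,"grip": 0.3},{"rx": 0,"ry": 0,"rz": 0,"tx": 0,"ty": 0,"tz": -0.03,"grip": 0.3},{"rx": 0,"ry": 0,"rz": 0,"tx": 0,"ty": 0,"tz": -0.04,"grip": 0.3},{"rx": 0,"ry": 0,"rz": 0,"tx": 0,"ty": 0,"tz": -0.04,"grip": 0.3},{"rx": 0,"ry": 0,"rz": 0,"tx": 0,"ty": 0,"tz": -0.02,"grip": 0.3}])

```text
t: 28.72
tcp_pos: [0.4735, 0.2759, 0.1531]
tool_rot: [0.643, 0.766, 0.003, 0.002]
ft_force: [2.0, -0.1, 1.4]
finger_gap: 0.355
```

```bash
python3 plan.py .48 -.02 .17 9.9 0.3 .038
```

```text
from [0.4735, 0.2759, 0.1531] psi 10.0 dpsi -0.1 q [0.39, -0.07, 1.88, -0.0, 1.32, 0.22] t 28.72 gap 0.355 F [2.0, -0.1, 1.4] end err mm [-0.2, -0.4, 0.1]
[{"rx":0,"ry":0,"rz":0.0,"tx":-0.037,"ty":-0.006,"tz":-0.002,"grip":0.3},{"rx":0,"ry":0,"rz":0.0,"tx":-0.036,"ty":-0.005,"tz":-0.002,"grip":0.3},{"rx":0,"ry":0,"rz":0.0,"tx":-0.037,"ty":-0.006,"tz":-0.002,"grip":0.3},{"rx":0,"ry":0,"rz":0.0,"tx":-0.036,"ty":-0.005,"tz":-0.002,"grip":0.3},{"rx":0,"ry":0,"rz":0.0,"tx":-0.037,"ty":-0.006,"tz":-0.003,"grip":0.3},{"rx":0,"ry":0,"rz":0.0,"tx":-0.036,"ty":-0.006,"tz":-0.002,"grip":0.3},{"rx":0,"ry":0,"rz":0.0,"tx":-0.037,"ty":-0.005,"tz":-0.002,"grip":0.3},{"rx":0,"ry":0,"rz":0.0,"tx":-0.037,"ty":-0.006,"tz":-0.002,"grip":0.3}]
```

Move clear for a final look.

step_arm(motion=[{"rx": 0,"ry": 0,"rz": 0,"tx": -0.037,"ty": -0.006,"tz": -0.002,"grip": 0.3},{"rx": 0,"ry": 0,"rz": 0,"tx": -0.037,"ty": -0.006,"tz": -0.002,"grip": 0.3},{"rx": 0,"ry": 0,"rz": 0,"tx": -0.037,"ty": -0.006,"tz": -0.002,"grip": 0.3},{"rx": 0,"ry": 0,"rz": 0,"tx": -0.037,"ty": -0.006,"tz": -0.002,"grip": 0.3},{"rx": 0,"ry": 0,"rz": 0,"tx": -0.037,"ty": -0.006,"tz": -0.002,"grip": 0.3},{"rx": 0,"ry": 0,"rz": 0,"tx": -0.037,"ty": -0.006,"tz": -0.002,"grip": 0.3},{"rx": 0,"ry": 0,"rz": 0,"tx": -0.037,"ty": -0.006,"tz": -0.002,"grip": 0.3},{"rx": 0,"ry": 0,"rz": 0,"tx": -0.037,"ty": -0.006,"tz": -0.002,"grip": 0.3}])

```text
t: 29.38
tcp_pos: [0.4749, -0.0266, 0.1639]
tool_rot: [0.643, 0.766, 0.0, 0.001]
ft_force: [0.2, -0.6, -0.6]
finger_gap: 0.351
```

step_arm(motion=[{"rx": 0,"ry": 0,"rz": 0,"tx": -0.037,"ty": -0.006,"tz": 0,"grip": 0.3},{"rx": 0,"ry": 0,"rz": 0,"tx": -0.037,"ty": -0.006,"tz": 0,"grip": 0.3},{"rx": 0,"ry": 0,"rz": 0,"tx": 0,"ty": 0,"tz": 0,"grip": 0.3},{"rx": 0,"ry": 0,"rz": 0,"tx": 0,"ty": 0,"tz": 0,"grip": 0.3},{"rx": 0,"ry": 0,"rz": 0,"tx": 0,"ty": 0,"tz": 0,"grip": 0.3},{"rx": 0,"ry": 0,"rz": 0,"tx": 0,"ty": 0,"tz": 0,"grip": 0.3}])

```text
t: 29.88
tcp_pos: [0.476, -0.0987, 0.1632]
tool_rot: [0.643, 0.766, 0.0, -0.0]
ft_force: [-0.4, 0.7, 0.0]
finger_gap: 0.347
```

```bash
python3 - <<'E'
from h import *
im=optics.capture('top'); cv2.imwrite('pics/t24.png',cv2.resize(im[180:300,140:290],None,fx=5,fy=5,interpolation=cv2.INTER_CUBIC)); cv2.imwrite('pics/t24b.png',im)
for t in ["marker_mid","nut_jar_mid","insert_tool_mid","esd_brush_mid","plug_gauge_0_mid"]:
  print(t,[(np.round(r["pixel"],1),round(r["confidence"],2)) for r in pinpoint("top",t)][:3])
im=optics.capture('scene'); cv2.imwrite('pics/s24.png',cv2.resize(im[160:340,190:350],None,fx=3.5,fy=3.5))
E
```

```text
marker_mid [(array([335.1, 186.1]), 0.52), (array([245.4, 247.9]), 0.38)]
nut_jar_mid [(array([292.8, 182.4]), 0.61)]
insert_tool_mid [(array([196.1, 258.9]), 0.72)]
esd_brush_mid [(array([190.7, 226. ]), 0.79)]
plug_gauge_0_mid [(array([242.8, 218.9]), 0.54)]
```

View pics/t24.png

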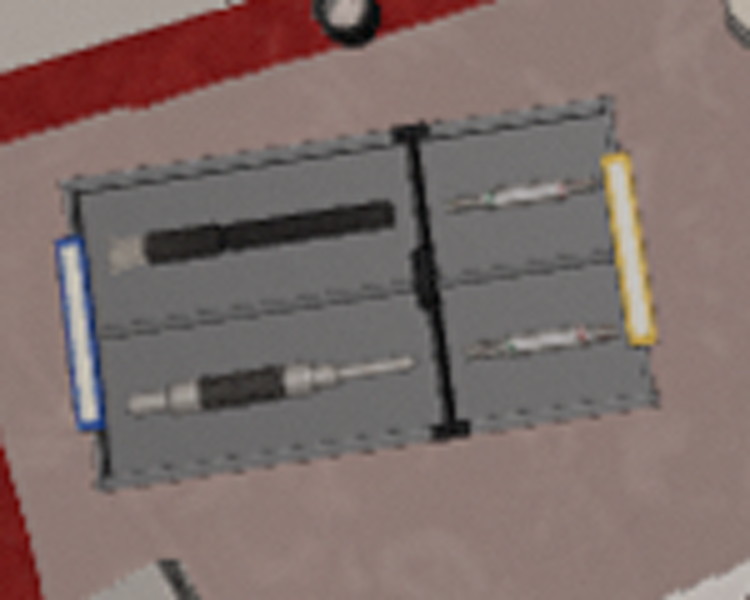

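View pics/s24.png

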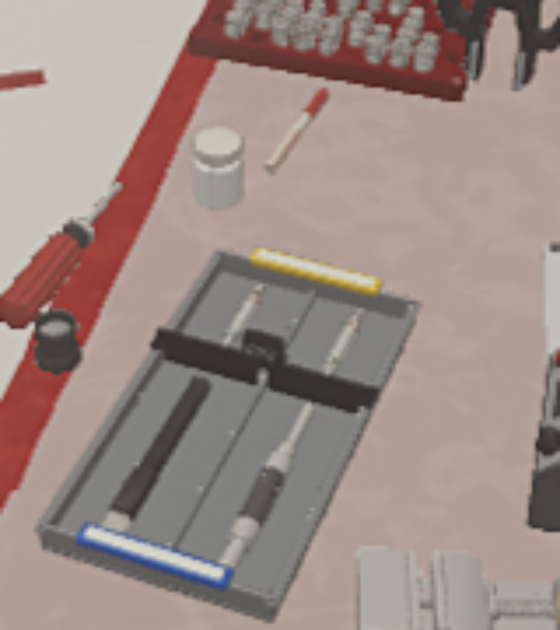

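```bash
python3 - <<'E'
from h import *
a=cv2.imread('pics/top1.png');b=cv2.imread('pics/t24b.png')
d=cv2.absdiff(a,b)[165:200,275:360]; print("jar/marker region diff max,mean",d.max(),d.mean())
A=lambda u,v:((u+.5)/5-.5+140,(v+.5)/5-.5+180)
C=np.array([.527,.2095]); t=np.radians(99.9); Y=np.array([np.cos(t),np.sin(t)]); X=np.array([Y[1],-Y[0]])
P=ray("top",A(128,404),.014)[:2];Q=ray("top",A(412,361),.014)[:2];m=(P+Q)/2-C
print("insert x,y",m@X,m@Y,np.hypot(*(P-Q)))
print(ctrl.job_done())
E
```

```text
jar/marker region diff max,mean 12 6.148795518207283
insert x,y -0.043094009412602274 0.0579190784182224 0.1636624375161012
the job is handed in; nothing more can be done
None
```

The divider is at its yellow-end stop and all four tools are in their pockets. I handed the job in at about 30 s of the 120 s; it gives no verdict, so success rests on my own checks below.

I slid the divider to the yellow-end stop while the tote was empty. I then laid the two gauges in the yellow pockets and the brush and insert tool in the blue ones.

Last top-camera measurements (tote frame, calibration good to about 2 mm):

| Item | x (mm) | y (mm) | Target or limit for y (mm) |
|---|---|---|---|
| Divider tab | -1 | -42 | below -34 |
| Brush | +45 | +57.5 | 37.7 to 77.7 |
| Insert tool | -43 | +57.9 | 37.7 to 77.7 |
| Gauge, far lane | +41 | -100.5 | -114.2 to -85.2 |
| Gauge, near lane | -44 | -99.4 | -114.2 to -85.2 |

- **When measured:** the insert tool row comes from the last picture. The other rows come from a picture taken just before I placed the insert tool. In the last picture those items look unmoved by eye, but I did not measure them again.
- **Flat and aligned:** the pictures show all four lying flat along their lanes. I did not measure their heights separately.
- **Marker pen and nut jar:** the last picture matches the first closely around both (largest pixel difference 12 of 255). The network's jar point disagreed by about 5 px, which I took as detector scatter.
- **Refused calls:** the first two move calls were refused because rows lacked some keys. Nothing moved, and I resent them.
- **Gripper:** it was clear of everything at hand-in.

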